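# Set and clamp the shelf lane stop

## Robot

A 6-joint arm with a two-finger parallel gripper is mounted at the origin on the work surface. World frame = base frame: x ahead of the robot, y to its left, z up, the work surface at z = 0. Lengths are in m, angles in rad, forces in N, time in s.
With the tool pointing down it reaches from about 0.3 to 0.875 m from the base axis. Payload 6.4 kg.
Tool frame: the origin (TCP) lies at the very end of the fingers, on their centre line; the grasp point (between the pads) lies ctrl.grip_point_offset behind it (ctrl.grip_point_offset is the distance from the TCP to the grasp point, in m); z points along the fingers, x is the direction in which the jaws open and shut, and the axes are right-handed (so a half turn about z gives the same grasp; the last joint's range is limited). The gripper opens to 85 mm and grips with 20 to 120 N. Pads are 22 mm wide; open, the fingers measure 114 mm over their backs; the gripper's body (76 mm by 85 mm) begins 54 mm behind the grasp point. The pads swing forward as they close: fully open they stand 13 mm farther back than shut.
Start: joints at [-1.491, 0.181, 1.607, -0, 1.354, -0.206], TCP at [0.162, -0.552, 0.2] pointing down, gripper open.
Joint ranges: [-2.99, 2.99], [-0.89, 2.07], [0.3, 2.58], [-1.14, 4.28], [0, 2.63], [-3.12, 3.12]. Speed limits (rad/s): [2.57, 2.57, 3.01, 3.14, 3.14, 3.14].

## Interface

Orientations are given as a unit quaternion [w, x, y, z].
In Python, from bench import get_obs, viewer, workorder, ctrl gives the robot as it stands. The module is installed in compiled form; this text tells all that it offers.
- The arm moves only by the tool move_arm, never from a script. Its argument "increments" is a list of rows, each an object of numbers: "tx", "ty", "tz": the shift along the tool's x, y, z in m; "turn": the turn about the tool's z in degrees. A call has 1 to 20 rows; each row is the pose to reach, as a shift and turn from the pose commanded when the call began, along the tool's axes at that moment; what a row does not reach only later rows make up. A row lasts 1/12 s, in which the tool goes at most 41.7 mm and 7.16 degrees, less where a joint would pass 70% of its speed; a pose out of reach is approached as far as the arm can. A call with a gripper value outside its range is refused whole. "gripper" is the opening, from 0 (shut) to 1 (fully open), set as the call begins (left out, the last holds). The fingers move at their own pace and stop on an object; the grip force is fixed at half the most. Time passes only in rows, so rows that repeat a pose let the fingers close. It gives the time, the measured TCP pose, the force and the opening at its end, in the units of the state.
- get_obs(): the state, without advancing time (a new reading comes with each control period).
- viewer.camera(name): name is "scene" or "top"; returns (picture, depth): 480x640x3 uint8, red, green, blue; 480x640 float32, m along the optical axis (not along the pixel's ray), 0 where there is no reading.
- viewer.get_calibration(name): a dict with "intrinsics" (3x3 intrinsics, pixels), "origin" and "attitude" of the camera in the world. Camera axes: x right, y up, looking along -z (the intrinsics and any distortion apply to the point x, -y, -z); pixel columns grow to the right and rows downward; lengths in m; the calibration is good to about 2 mm. A picture is of the moment at which its call begins. get_calibration takes no time and is no camera call.
- workorder.hand_in(): hands the job in, once; it reports no verdict.
The state is a dict: "time_s": time; "q": joint angles; "dq": joint speeds; "joint_efforts": joint torques, N m; "eef_pos": TCP position; "eef_rot": TCP orientation; "wrist_force": force on the tool from outside, world axes, zero at the start; "torque": the same for the moment, N m; "opening": opening from 0.0 (shut) to 1.0 (fully open).
Only numpy, scipy, OpenCV 4.12 (cv2) and the standard library are available. Lean on these libraries where they do the work, as an engineer would, in place of code of your own. Each camera call takes 0.05 s, during which the arm holds its last target.

## Task

Slide the loose lane stop along its track until it just touches the tub, without shoving the tub away. Then tighten the black wing nut clockwise (seen from above), in short pushes on its wings between the guard pins and bottles, until it firmly clamps the stop's foot: hand-tight, not forced. Leave the bottles standing where they are and let go.

Things in the scene. Friction and masses are not known exactly. Their poses are not given: they have to be found in the camera images.
- shelf: fixed white shelf board, 440 mm (x) by 600 mm (y), top face 22 mm above the origin, which lies at table level on the axis of the upright stud. x = lane direction, from the stud to the stop and tub; z up. Two low rails (inner faces at y = +/-15 mm, tops at 30 mm) guide the stop's foot
- stud (a point): top of the fixed steel stud on which the nut runs, 78 mm above the table, 10 mm diameter; axes as the shelf
- pin0 (a point): top of a fixed steel guard pin, 11 mm diameter, 68 mm above the table, at x,y = (0, 44.5) mm from the stud axis in the shelf's frame. A pushing finger cannot pass the pins: turn the nut in arcs between them, now on one wing, now on the other
- pin1 (a point): top of a second such pin, at (-38.5, -22.2) mm
- pin2 (a point): top of the third pin, at (38.5, -22.2) mm
- wing_nut: black plastic two-winged nut. Origin: on the stud axis, underside of its 31 mm flange, about 34 to 35 mm above the table at first; wings along its +x and -x, z up. Blades 7 mm thick, ending in 9 mm round posts centred 27.5 mm from the axis (ends 32 mm), 10 to 32 mm above the origin; hub 21 mm diameter, up to 17 mm. Clockwise from above tightens, sinking 1.2 mm per rad; it stays put
- wing_a (a point): on top of the +x wing, 25 mm from the axis. The nut runs freely (0.04 N m, about 1.6 N at this radius) for 0.2 to 3.3 rad: unknown, as the worn pressure pad below the flange sticks out 0 to 2.6 mm. Then the pad bears on the stop's foot and resistance climbs, to hand-tight within 0.3 to 0.8 rad
- wing_b (a point): on top of the -x wing, 25 mm from the axis. Hand-tight: 0.16 to 0.28 N m on the wings, some 6 to 11 N pushing square on a wing at this radius, free running included; the nut then clamps with some 18 to 40 N. Above 0.36 N m (14 N here, 60 N clamping) it is overtightened and spoils the plastic foot
- lane_stop: loose grey plastic stop, 0.35 kg: upright plate 8 mm thick (x), 64 wide (y), 30 high, on a slotted foot 28 mm wide, 5 thick, running 152 mm back (-x) under the nut, around the stud. Origin: underside, below the plate's middle, 26 mm above the table; x to the tub. Ribs at y = +/-26 mm reach 25 mm behind the origin: push between them. Slides with 1.5 to 3 N, pushed low
- stop_face (a point): middle of the stop's front face (towards the tub), 20 mm above the stop's origin; axes as the stop
- tub: closed white food tub with grey lid, 0.5 to 0.9 kg, loose: 90 mm (x) by 122 mm (y), 52 mm high; origin: the centre of its underside, 22 mm above the table; x as the lane. It slides on the shelf when pushed with 3 to 6 N
- tub_face (a point): middle of the side of the tub that looks at the stop, 24 mm above the tub's origin: the stop meets the tub here, so the gap is stop_face to tub_face along x
- bottle0: oil bottle, 68 mm diameter, 200 mm high, 0.8 kg, loose, beside the lane (surface about 76 mm from the lane's middle); origin: centre of its underside
- bottle1: oil bottle, 68 mm diameter, 200 mm high, 0.8 kg, loose, beside the lane (surface about 76 mm from the lane's middle); origin: centre of its underside
- bottle2: oil bottle, 68 mm diameter, 200 mm high, 0.8 kg, loose, beside the lane (surface about 76 mm from the lane's middle); origin: centre of its underside
- bottle3: oil bottle, 68 mm diameter, 200 mm high, 0.8 kg, loose, beside the lane (surface about 76 mm from the lane's middle); origin: centre of its underside
There are look-alikes about, which are no part of the job. What is shaped like the bottle2 but green or pink is not meant.

How it is judged:
On the way, in this order (a step that is already met when the one before it is completed fails the run):
1. the stop touches the tub (gap under 3 mm) while the nut is still loose (x of tub_face in the frame of stop_face below 0.003 m and contact force between wing_nut and lane_stop below 5 N), for 0.2 s.
2. the wing nut clamps the stop's foot with more than 12 N (contact force between wing_nut and lane_stop above 12 N), for 0.2 s.
At the end, for the whole second after the job is handed in: The stop stands at rest against the tub (gap within 3 mm) and the nut presses on its foot with 12 to 60 N; the tub is within 12 mm of its start and the bottles stand upright (x of tub_face in the frame of stop_face between -0.003 and 0.003 m and contact force between wing_nut and lane_stop between 12 and 60 N and distance of tub from where it was at the start of the episode below 0.012 m and linear speed of lane_stop below 0.01 m/s and angle between each of bottle0, bottle1, bottle2, bottle3's own z axis and vertical below 0.1 rad); the robot touches nothing.
It fails at once if the nut is overtightened (over 60 N on the stop's foot) (contact force between wing_nut and lane_stop above 60 N).
It fails at once if the tub is shoved more than 12 mm (distance of tub from where it was at the start of the episode above 0.012 m).
It fails at once if a bottle is shifted more than 15 mm or tipped (distance of any of bottle0, bottle1, bottle2, bottle3 from where it was at the start of the episode above 0.015 m or angle between any of bottle0, bottle1, bottle2, bottle3's own z axis and vertical above 0.2 rad).
It also fails if it takes over 58 s, if anything falls off the work surface, if the arm or the gripper's body presses on something with over 40 N, if the wrist force passes 120 N, or if a joint passes its speed limit or range.

## Working session

There is one attempt and no reset: what is moved stays moved. The work goes in short steps, Python scripts to look and compute and a tool call to move; the robot and the scene stay as the last step left them, time stands still between calls to the robot, and variables do not carry over. Pictures are saved under pics/ and viewed, and the job is handed in when it is done.

Besides the shell and the picture viewer there is one more tool, called as name([rows], argument=value, ...), one row to a line, values as JSON. move_arm: Moves the arm, as the interface text tells. Its arguments: {"type":"object","properties":{"increments":{"type":"array"},"gripper":{"type":"number"}},"required":["increments"]}

```bash
mkdir -p pics; ls; python3 - <<'E'
from bench import get_obs, viewer, workorder, ctrl
import cv2,numpy as np
o=get_obs()
for k,v in o.items(): print(k,np.round(v,4))
print(ctrl.grip_point_offset)
for n in("scene","top"):
    p,d=viewer.camera(n); cv2.imwrite(f"pics/{n}0.png",p[:,:,::-1]); np.save(f"{n}0.npy",d)
    c=viewer.get_calibration(n); print(n,c)
E
```

```text
pics
time_s 0.0
q [-1.4913  0.1815  1.608   0.      1.3538 -0.2063]
dq [0.0004 0.0005 0.0008 0.     0.0001 0.0003]
joint_efforts [ 1.00000e-04 -4.44881e+01 -3.51335e+01 -4.00000e-04  9.10000e-03
  0.00000e+00]
eef_pos [ 0.1621 -0.5511  0.1987]
eef_rot [-7.000e-04  8.006e-01 -5.992e-01 -6.000e-04]
wrist_force [ 0.2217  0.2118 -0.6062]
torque [ 0.0046 -0.0156  0.014 ]
opening 1.001
0.0187
scene {'intrinsics': array([[560.39780765,   0.        , 319.17956461],
       [  0.        , 560.39780765, 246.89837431],
       [  0.        ,   0.        ,   1.        ]]), 'origin': array([ 1.25608637, -0.34761535,  0.95661161]), 'attitude': array([0.77148002, 0.30195532, 0.2010503 , 0.52270484])}
top {'intrinsics': array([[600.30294977,   0.        , 327.81400441],
       [  0.        , 600.30294977, 241.7403255 ],
       [  0.        ,   0.        ,   1.        ]]), 'origin': array([ 0.3413009 , -0.07493828,  1.15275036]), 'attitude': array([ 0.70913594,  0.06472189, -0.05847319, -0.69965576])}
```

View pics/scene0.png

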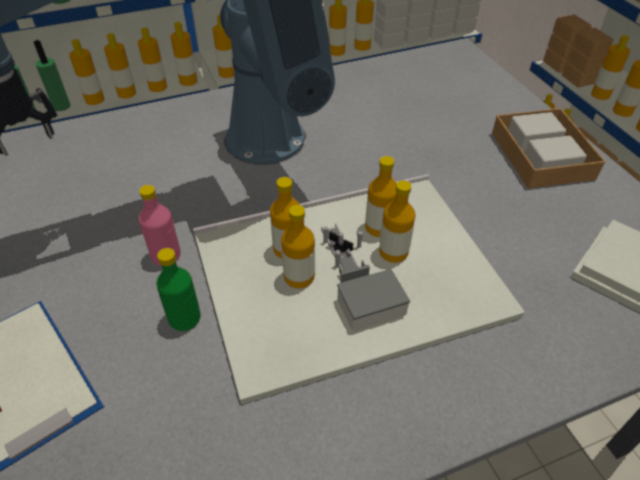

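View pics/top0.png

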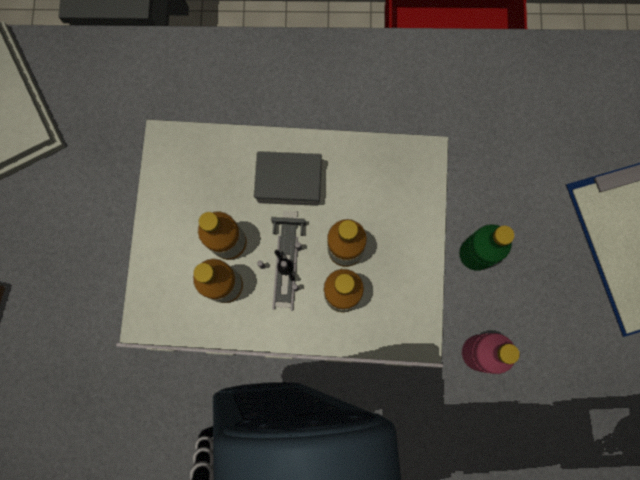

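The top view shows the tub at about (288,178), the stop plate near (288,220), the nut near (286,266) and the bottles to the left and right. I'll enlarge it.

```bash
python3 - <<'E'
import cv2,numpy as np
p=cv2.imread("pics/top0.png"); c=p[140:320,190:380]
g=cv2.convertScaleAbs(c,alpha=1.5)
cv2.imwrite("pics/top0z.png",cv2.resize(g,(760,600) if 0 else (633,600),interpolation=cv2.INTER_CUBIC))
p=cv2.imread("pics/scene0.png"); c=p[200:340,270:430]
cv2.imwrite("pics/scene0z.png",cv2.resize(cv2.convertScaleAbs(c,alpha=1.4),(685,600),interpolation=cv2.INTER_CUBIC))
E
```

```text
(no output)
```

View pics/top0z.png

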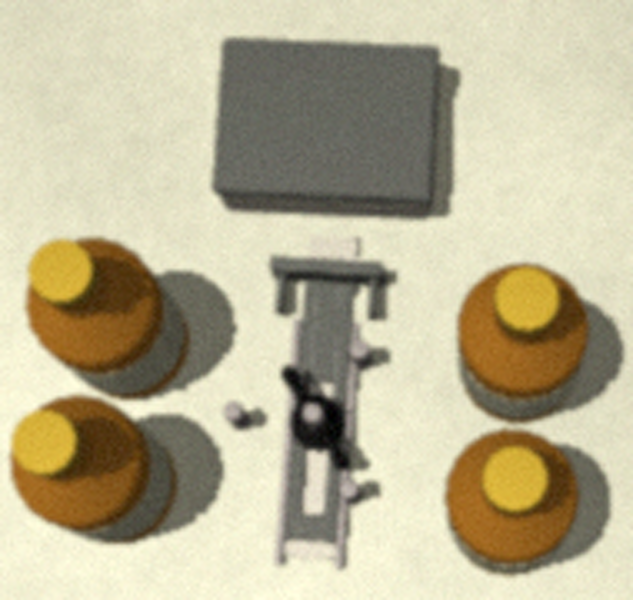

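View pics/scene0z.png

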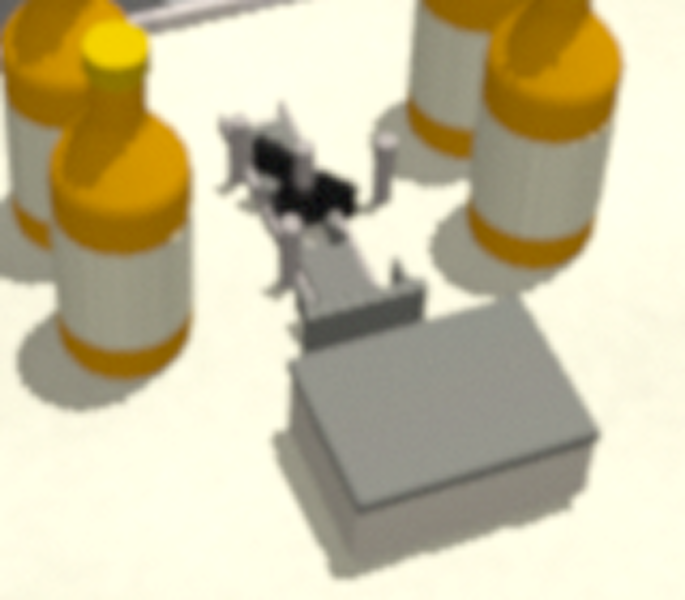

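```bash
cat > h.py <<'E'
import numpy as np,cv2
from scipy.spatial.transform import Rotation as R
from bench import viewer
def ray(n,u,v):
    c=viewer.get_calibration(n);K=c['intrinsics'];q=np.array(c['attitude'])
    d=np.linalg.inv(K)@np.array([u,v,1.]);d=np.array([d[0],-d[1],-d[2]])
    return np.array(c['origin']),R.from_quat(np.r_[q[1:],q[0]]).as_matrix()@d
def onz(n,u,v,z):
    o,d=ray(n,u,v);return o+d*(z-o[2])/d[2]
def proj(n,P):
    c=viewer.get_calibration(n);K=c['intrinsics'];q=np.array(c['attitude'])
    p=R.from_quat(np.r_[q[1:],q[0]]).as_matrix().T@(np.array(P)-c['origin']);p=np.array([p[0],-p[1],-p[2]])
    r=K@p;return r[:2]/r[2]
E
python3 - <<'E'
from h import *
p=cv2.imread("pics/top0.png");d=np.load("top0.npy")
zz=lambda x,y:(190+x/3.3333-.35,140+y/3.3333-.35)
pts={'stud':(314,411,.078),'pin0':(236,411,.068),'pin1':(350,487,.068),'pin2':(360,347,.068)}
W={}
for k,(x,y,z) in pts.items():
    u,v=zz(x,y);P=onz('top',u,v,z);W[k]=P;print(k,np.round((u,v),1),P.round(4),'depth z',round(1.1527-float(d[int(v),int(u)]),3))
mod=np.array([[0,0],[0,.0445],[-.0385,-.0222],[.0385,-.0222]]);obs=np.array([W[k][:2] for k in pts])
a=mod-mod.mean(0);b=obs-obs.mean(0);th=np.arctan2((a[:,0]*b[:,1]-a[:,1]*b[:,0]).sum(),(a*b).sum())
Rm=np.array([[np.cos(th),-np.sin(th)],[np.sin(th),np.cos(th)]]);t=obs.mean(0)-Rm@mod.mean(0)
print('yaw',np.degrees(th),'stud',t,'res',((mod@Rm.T+t-obs)*1e3).round(1).tolist())
# shelf
m=((p.min(2)>120)).astype(np.uint8)
cs,_=cv2.findContours(m,0,2);
c=max([c for c in cs if cv2.pointPolygonTest(c,(180.,300.),False)>0],key=cv2.contourArea)
h=cv2.convexHull(c)[:,0];ap=cv2.approxPolyDP(h,12,True)[:,0];print(ap.tolist())
for u,v in ap: print(onz('top',u,v,.022).round(4))
# tub, edges
for n,x,y,z in [('lidnearL',214,192,.074),('lidnearR',434,202,.074),('lidfarL',223,39,.074),('lidfarR',438,46,.074),('botL',226,211,.022),('botR',433,215,.022),('plateTopFrontL',272,259,.056),('pTFR',395,270,.056),('ribL end',284,316,.05),('ribRend',377,319,.05),('wing far',289,375,.066),('wing near',344,464,.066)]:
    P=onz('top',*zz(x,y),z); l=Rm.T@(P[:2]-t); print(n,P.round(4),'local',(l*1e3).round(1))
E
```

```text
stud [283.9 263. ] [0.4907 0.0149 0.078 ] depth z 0.066
pin0 [260.5 263. ] [0.4915 0.0584 0.068 ] depth z 0.056
pin1 [294.7 285.8] [ 0.4507 -0.005   0.068 ] depth z 0.066
pin2 [297.7 243.8] [ 0.528  -0.0087  0.068 ] depth z 0.047
yaw -2.3410166464154707 stud [0.49021126 0.01487974] res [[-0.5, 0.0], [0.5, 0.9], [0.2, -0.7], [-0.2, -0.2]]
[[147, 122], [446, 138], [440, 354], [121, 341]]
[0.7775 0.2992 0.022 ]
[ 0.751  -0.2933  0.022 ]
[ 0.3324 -0.2739  0.022 ]
[0.3478 0.3192 0.022 ]
lidnearL [0.6132 0.074  0.074 ] local [120.5  64.1]
lidnearR [ 0.609  -0.0482  0.074 ] local [121.3 -58.2]
lidfarL [0.7018 0.0721 0.074 ] local [209.1  65.8]
lidfarR [ 0.6991 -0.049   0.074 ] local [211.4 -55.3]
botL [0.615  0.0738 0.022 ] local [122.3  64. ]
botR [ 0.6141 -0.0465  0.022 ] local [126.3 -56.2]
plateTopFrontL [0.5795 0.0426 0.056 ] local [88.1 31.3]
pTFR [ 0.574  -0.0266  0.056 ] local [ 85.4 -38. ]
ribL end [0.5482 0.0355 0.05  ] local [57.1 23. ]
ribRend [ 0.5471 -0.0167  0.05  ] local [ 58.1 -29.3]
wing far [0.5122 0.0302 0.066 ] local [21.3 16.2]
wing near [ 0.4634 -0.0013  0.066 ] local [-26.1 -17.3]
```

```bash
cat >> h.py <<'E'
def inc(P,yaw=None):
    from bench import get_obs
    o=get_obs();q=o['eef_rot'];M=R.from_quat(np.r_[q[1:],q[0]]).as_matrix()
    y=np.degrees(np.arctan2(M[1,0],M[0,0]))
    d=M.T@(np.array(P)-o['eef_pos'])
    t=None if yaw is None else -((yaw-y+180)%360-180)
    print('shift mm',(d*1e3).round(1),'turn',t,'yaw now',y.round(2),'pos',np.round(o['eef_pos'],4),'q',np.round(o['q'],2))
YAW=np.radians(-2.45);T=np.array([.4902,.0149])
Rm=np.array([[np.cos(YAW),-np.sin(YAW)],[np.sin(YAW),np.cos(YAW)]])
def L(x,y,z): return np.r_[T+Rm@np.array([x,y]),z]
def loc(P): return Rm.T@(np.array(P)[:2]-T)
E
python3 -c "
from h import *
print(L(.058,-.0015,.32));inc(L(.058,-.0015,.32),87.5)"
```

```text
[0.54808286 0.01092201 0.32      ]
shift mm [-430.6 -528.8 -120.4] turn -161.1271034163708 yaw now -73.63 pos [ 0.1621 -0.5511  0.1988] q [-1.49  0.18  1.61  0.    1.35 -0.21]
```

move_arm([
  {"tx": 0, "ty": 0, "tz": -0.04, "turn": -7},
  {"tx": 0, "ty": 0, "tz": -0.08, "turn": -14},
  {"tx": 0, "ty": 0, "tz": -0.12, "turn": -21},
  {"tx": -0.43, "ty": -0.529, "tz": -0.12, "turn": -28},
  {"tx": -0.43, "ty": -0.529, "tz": -0.12, "turn": -35},
  {"tx": -0.43, "ty": -0.529, "tz": -0.12, "turn": -42},
  {"tx": -0.43, "ty": -0.529, "tz": -0.12, "turn": -49},
  {"tx": -0.43, "ty": -0.529, "tz": -0.12, "turn": -56},
  {"tx": -0.43, "ty": -0.529, "tz": -0.12, "turn": -63},
  {"tx": -0.43, "ty": -0.529, "tz": -0.12, "turn": -70},
  {"tx": -0.43, "ty": -0.529, "tz": -0.12, "turn": -77},
  {"tx": -0.43, "ty": -0.529, "tz": -0.12, "turn": -84},
  {"tx": -0.43, "ty": -0.529, "tz": -0.12, "turn": -91},
  {"tx": -0.43, "ty": -0.529, "tz": -0.12, "turn": -98},
  {"tx": -0.43, "ty": -0.529, "tz": -0.12, "turn": -105},
  {"tx": -0.43, "ty": -0.529, "tz": -0.12, "turn": -112},
  {"tx": -0.43, "ty": -0.529, "tz": -0.12, "turn": -119},
  {"tx": -0.43, "ty": -0.529, "tz": -0.12, "turn": -126},
  {"tx": -0.43, "ty": -0.529, "tz": -0.12, "turn": -133},
  {"tx": -0.43, "ty": -0.529, "tz": -0.12, "turn": -140},
], gripper=0)

```text
time_s: 1.77
eef_pos: [0.5499, 0.0146, 0.3188]
eef_rot: [-0.001, 0.834, 0.551, 0.0]
wrist_force: [-0.8, 0.1, -0.3]
opening: -0.001
```

```bash
python3 -c "
from h import *
inc(L(.058,-.0015,.32),87.5)"
```

```text
shift mm [-4.1 -0.2 -1.2] turn -20.564858071206004 yaw now 66.94 pos [0.5499 0.0146 0.3188] q [-0.19  0.05  1.51  0.    1.58 -1.36]
```

move_arm([
  {"tx": -0.004, "ty": 0, "tz": 0, "turn": -7},
  {"tx": -0.004, "ty": 0, "tz": 0.04, "turn": -14},
  {"tx": -0.004, "ty": 0, "tz": 0.08, "turn": -20.6},
  {"tx": -0.004, "ty": 0, "tz": 0.12, "turn": -20.6},
  {"tx": -0.004, "ty": 0, "tz": 0.16, "turn": -20.6},
  {"tx": -0.004, "ty": 0, "tz": 0.2, "turn": -20.6},
  {"tx": -0.004, "ty": 0, "tz": 0.229, "turn": -20.6},
  {"tx": -0.004, "ty": 0, "tz": 0.229, "turn": -20.6},
  {"tx": -0.004, "ty": 0, "tz": 0.229, "turn": -20.6},
])

```text
time_s: 2.52
eef_pos: [0.5453, 0.0066, 0.0892]
eef_rot: [-0.002, 0.726, 0.688, -0.001]
wrist_force: [0.0, -0.7, 0.6]
opening: -0.001
```

```bash
python3 -c "
from h import *
from bench import get_obs
inc(L(.058,-.0015,.036),87.5)
p,d=viewer.camera('scene');cv2.imwrite('pics/s1.png',cv2.resize(p[170:320,270:430,::-1],(640,600),interpolation=2))
print(get_obs()['wrist_force'],get_obs()['torque'])"
```

```text
shift mm [ 4.4  2.8 53.2] turn -0.5245802491515121 yaw now 86.98 pos [0.5453 0.0066 0.0892] q [-0.21  0.25  1.77 -0.    1.13 -1.72]
[ 0.43432172 -0.11992748  0.81938408] [-0.03109246 -0.05049173  0.03486156]
```

View pics/s1.png

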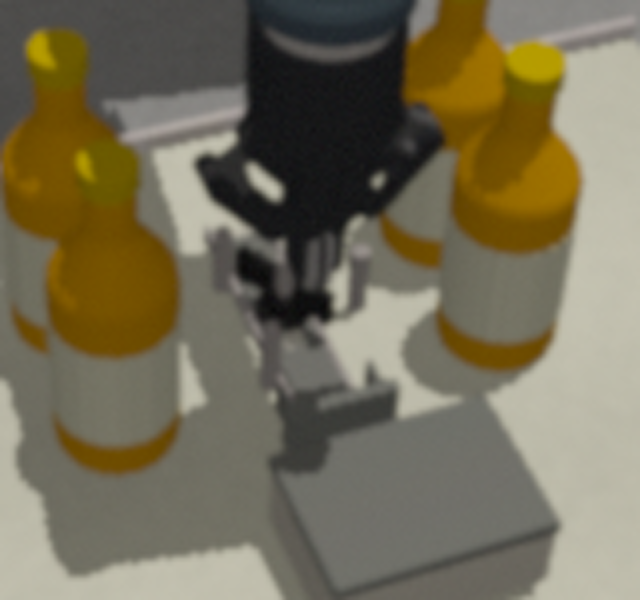

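The closed fingers hang over the lane, behind the plate and clear of the bottles. I'll descend behind the plate.

move_arm([
  {"tx": 0.004, "ty": 0.003, "tz": 0.02},
  {"tx": 0.004, "ty": 0.003, "tz": 0.04},
  {"tx": 0.004, "ty": 0.003, "tz": 0.05},
  {"tx": 0.004, "ty": 0.003, "tz": 0.053},
  {"tx": 0.004, "ty": 0.003, "tz": 0.053},
  {"tx": 0.004, "ty": 0.003, "tz": 0.053},
])

```text
validation failed for argument at $.in...
```

```bash
cat > st.py <<'E'
from h import *
from bench import get_obs
o=get_obs();print(o['time_s'],'loc',(loc(o['eef_pos'])*1e3).round(1),np.round(o['eef_pos'],4),'F',np.round(o['wrist_force'],2),'M',np.round(o['torque'],3),'op',o['opening'])
E
python3 st.py
```

```text
2.5667 loc [57.4 -6.2] [0.5473 0.0063 0.0915] F [ 0.43 -0.12  0.82] M [-0.031 -0.05   0.035] op 0.0013225695494037209
```

move_arm([
  {"tx": 0.0045, "ty": 0.001, "tz": 0.02, "turn": 0},
  {"tx": 0.0045, "ty": 0.001, "tz": 0.04, "turn": 0},
  {"tx": 0.0045, "ty": 0.001, "tz": 0.05, "turn": 0},
  {"tx": 0.0045, "ty": 0.001, "tz": 0.054, "turn": 0},
  {"tx": 0.0045, "ty": 0.001, "tz": 0.054, "turn": 0},
  {"tx": 0.0045, "ty": 0.001, "tz": 0.054, "turn": 0},
])

```text
time_s: 3.07
eef_pos: [0.5493, 0.0105, 0.0382]
eef_rot: [0.001, 0.726, 0.688, 0.001]
wrist_force: [0.5, -0.2, 0.3]
opening: -0.001
```

```bash
python3 st.py
```

```text
3.0667 loc [59.2 -1.9] [0.5493 0.0105 0.0382] F [ 0.54 -0.25  0.3 ] M [0.051 0.031 0.01 ] op -0.0005895784918794371
```

move_arm([
  {"tx": 0, "ty": 0.002, "tz": 0, "turn": 0},
  {"tx": 0, "ty": 0.004, "tz": 0, "turn": 0},
  {"tx": 0, "ty": 0.006, "tz": 0, "turn": 0},
  {"tx": 0, "ty": 0.008, "tz": 0, "turn": 0},
  {"tx": 0, "ty": 0.01, "tz": 0, "turn": 0},
  {"tx": 0, "ty": 0.012, "tz": 0, "turn": 0},
  {"tx": 0, "ty": 0.014, "tz": 0, "turn": 0},
  {"tx": 0, "ty": 0.016, "tz": 0, "turn": 0},
  {"tx": 0, "ty": 0.018, "tz": 0, "turn": 0},
  {"tx": 0, "ty": 0.02, "tz": 0, "turn": 0},
  {"tx": 0, "ty": 0.022, "tz": 0, "turn": 0},
  {"tx": 0, "ty": 0.024, "tz": 0, "turn": 0},
])

```text
time_s: 4.07
eef_pos: [0.5722, 0.0095, 0.0365]
eef_rot: [-0.0, 0.726, 0.688, -0.0]
wrist_force: [-1.1, -0.0, -0.5]
opening: -0.001
```

```bash
python3 st.py;python3 -c "
from h import *
p,d=viewer.camera('scene');cv2.imwrite('pics/s2.png',cv2.resize(p[200:340,290:430,::-1],(600,600),interpolation=2))"
```

```text
4.0667 loc [82.2 -1.9] [0.5722 0.0095 0.0365] F [-1.11 -0.05 -0.51] M [ 0.023 -0.027 -0.105] op -0.0007666527422404863
```

View pics/s2.png

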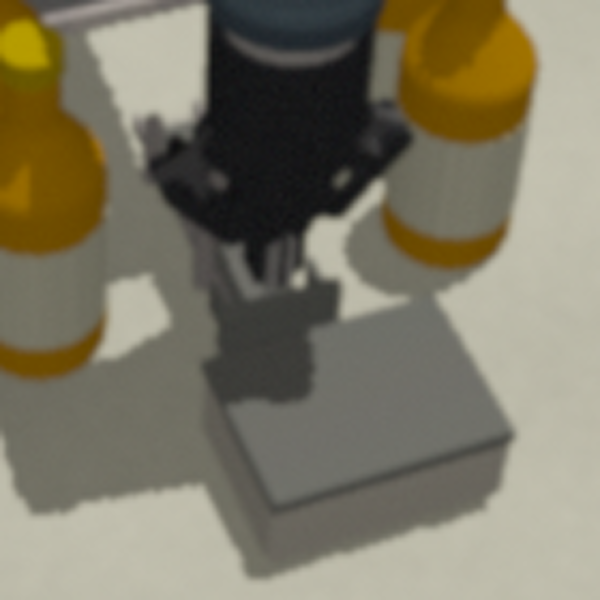

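move_arm([
  {"tx": 0, "ty": 0.002, "tz": 0, "turn": 0},
  {"tx": 0, "ty": 0.004, "tz": 0, "turn": 0},
  {"tx": 0, "ty": 0.006, "tz": 0, "turn": 0},
  {"tx": 0, "ty": 0.008, "tz": 0, "turn": 0},
  {"tx": 0, "ty": 0.01, "tz": 0, "turn": 0},
  {"tx": 0, "ty": 0.012, "tz": 0, "turn": 0},
])

```text
time_s: 4.62
eef_pos: [0.5843, 0.0089, 0.0366]
eef_rot: [0.0, 0.726, 0.688, 0.0]
wrist_force: [-0.1, 0.4, -0.6]
opening: 0.0
```

```bash
python3 st.py;python3 -c "
from h import *
p,d=viewer.camera('scene');cv2.imwrite('pics/s3.png',cv2.resize(p[230:340,310:420,::-1],(600,600),interpolation=2))"
```

```text
4.6167 loc [94.2 -2. ] [0.5843 0.0089 0.0366] F [-0.1   0.35 -0.6 ] M [ 0.001  0.006 -0.048] op 0.00013331712355771146
```

View pics/s3.png

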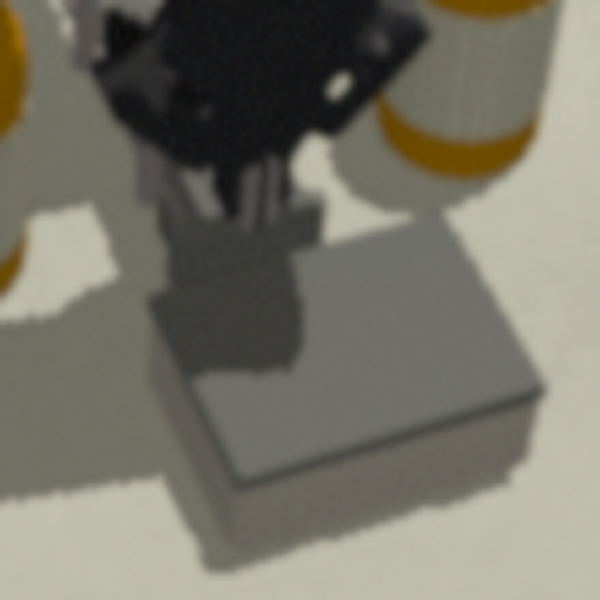

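move_arm([
  {"tx": 0, "ty": 0.0015, "tz": 0, "turn": 0},
  {"tx": 0, "ty": 0.003, "tz": 0, "turn": 0},
  {"tx": 0, "ty": 0.0045, "tz": 0, "turn": 0},
])

```text
time_s: 4.92
eef_pos: [0.5886, 0.0087, 0.0366]
eef_rot: [-0.0, 0.726, 0.688, -0.0]
wrist_force: [1.0, -0.4, 0.9]
opening: -0.002
```

move_arm([
  {"tx": 0, "ty": 0.001, "tz": 0, "turn": 0},
  {"tx": 0, "ty": 0.002, "tz": 0, "turn": 0},
])

```text
time_s: 5.08
eef_pos: [0.5906, 0.0085, 0.0366]
eef_rot: [-0.0, 0.726, 0.688, 0.0]
wrist_force: [-0.6, -0.4, -0.1]
opening: 0.0
```

move_arm([
  {"tx": 0, "ty": 0.001, "tz": 0, "turn": 0},
  {"tx": 0, "ty": 0.002, "tz": 0, "turn": 0},
])

```text
time_s: 5.25
eef_pos: [0.5926, 0.0085, 0.0366]
eef_rot: [-0.0, 0.726, 0.688, -0.0]
wrist_force: [0.6, -0.1, 0.0]
opening: 0.0
```

```bash
python3 st.py;python3 -c "
from h import *
p,d=viewer.camera('scene');cv2.imwrite('pics/s4.png',cv2.resize(p[230:340,310:420,::-1],(600,600),interpolation=2))"
```

```text
5.25 loc [102.5  -2.1] [0.5926 0.0085 0.0366] F [ 0.59 -0.13  0.03] M [ 0.01  -0.03  -0.006] op 0.0002689286446308377
```

View pics/s4.png

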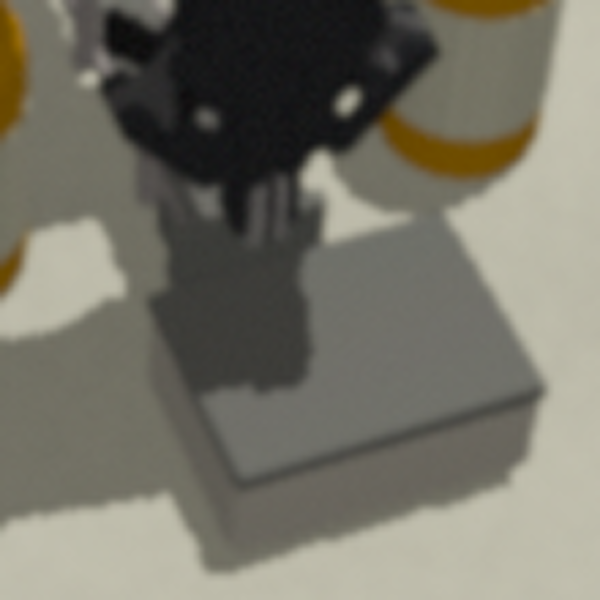

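```bash
python3 -c "
from h import *
for P in [L(.083,.032,.056),L(.083,-.032,.056),L(.087,.032,.056),L(.121,.06,.074),L(.121,-.06,.074),np.r_[.5926,.0085,.0366]]:
    print(proj('scene',P).round(1),proj('top',P).round(1))
p,d=viewer.camera('scene');q,d=viewer.camera('top')
a=cv2.resize(cv2.convertScaleAbs(p[230:310,310:400,::-1],alpha=1.8),(675,600),interpolation=2);cv2.imwrite('pics/s5.png',a)
cv2.imwrite('pics/t5.png',cv2.resize(q[120:320,190:380,::-1],(570,600),interpolation=2))
"
```

```text
[368.1 263.8] [270.8 220. ]
[339.9 271.4] [304.9 221.8]
[368.8 265.2] [270.9 217.9]
[388.3 267.9] [256.2 197. ]
[333.9 282.8] [320.9 200.5]
[356.2 280.4] [290.4 213. ]
```

View pics/s5.png

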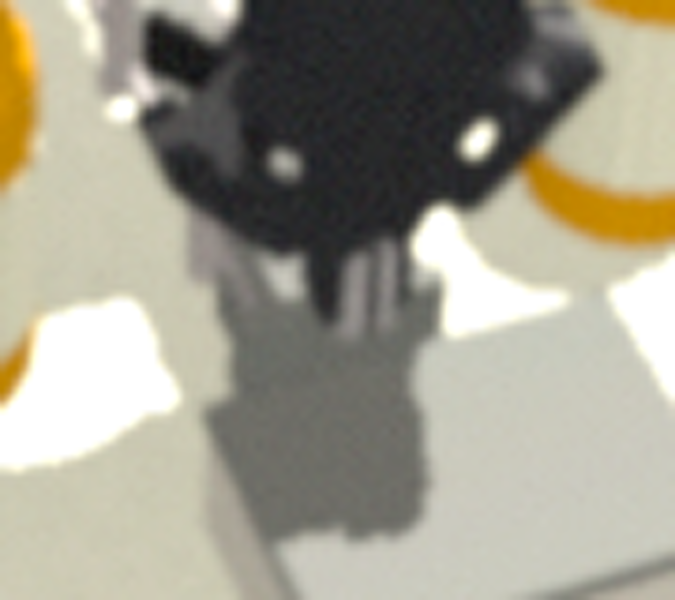

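View pics/t5.png

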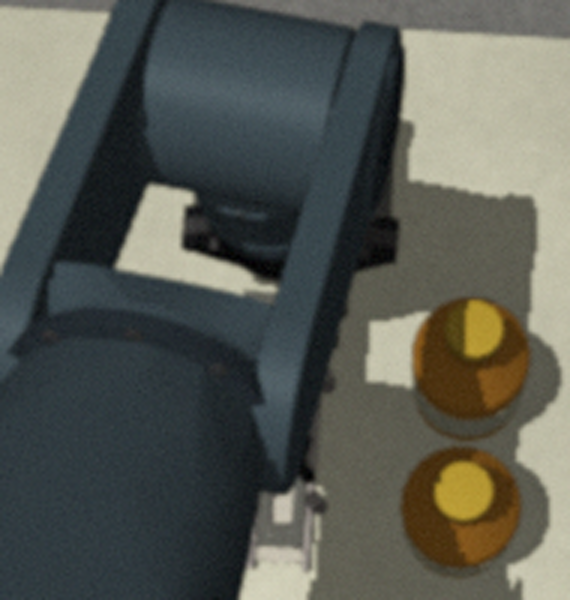

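```bash
python3 -c "
from h import *
p,d=viewer.camera('scene')
z0=np.load('scene0.npy')
for u in (342,346,350,354,358,362,366): print(u,[ (round(float(z0[v,u])*1e3),round(float(d[v,u])*1e3)) for v in range(262,292,3)])
a=cv2.imread('pics/scene0.png')[235:305,320:395];b=p[235:305,320:395,::-1]
f=lambda i:cv2.resize(cv2.convertScaleAbs(i,alpha=2),(400,373),interpolation=2)
cv2.imwrite('pics/c6.png',np.hstack([f(a),f(b)]))
"
```

```text
342 [(1226, 1230), (1228, 1221), (1213, 1213), (1178, 1173), (1175, 1173), (1180, 1180), (1189, 1190), (1129, 1134), (1129, 1125), (1122, 1122)]
346 [(1231, 1105), (1220, 1221), (1214, 1211), (1176, 1176), (1180, 1179), (1183, 1186), (1193, 1195), (1135, 1132), (1127, 1125), (1121, 1121)]
350 [(1233, 1114), (1222, 1151), (1215, 1215), (1178, 1176), (1180, 1179), (1187, 1191), (1140, 1140), (1131, 1134), (1126, 1126), (1121, 1121)]
354 [(1230, 1112), (1222, 1132), (1178, 1140), (1180, 1144), (1186, 1185), (1194, 1193), (1137, 1139), (1129, 1131), (1123, 1125), (1118, 1118)]
358 [(1239, 1119), (1222, 1129), (1182, 1135), (1181, 1145), (1193, 1196), (1201, 1200), (1136, 1135), (1131, 1131), (1124, 1123), (1123, 1120)]
362 [(1210, 1131), (1211, 1133), (1181, 1143), (1187, 1151), (1196, 1200), (1138, 1144), (1137, 1139), (1128, 1128), (1128, 1125), (1121, 1115)]
366 [(1240, 1234), (1188, 1188), (1184, 1186), (1194, 1195), (1199, 1202), (1143, 1144), (1137, 1138), (1129, 1133), (1128, 1128), (1121, 1117)]
```

View pics/c6.png

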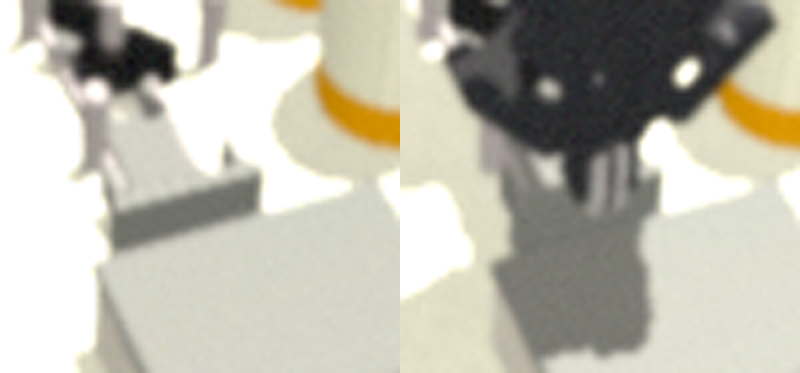

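```bash
python3 -c "
from h import *
p,d=viewer.camera('scene')
def w(u,v):
    o,r=ray('scene',u,v); return o+r*float(d[v,u])
for u,v in [(354,264),(358,268),(360,271),(361,273),(356,272),(352,265),(350,262),(366,267),(350,275),(334,243),(344,282),(400,290)]: P=w(u,v);print(u,v,round(float(d[v,u]),3),P.round(3),(loc(P)*1e3).round(1))
"; python3 st.py
```

```text
354 264 1.129 [ 0.599 -0.003  0.102] [109.7 -13.4]
358 268 1.136 [0.604 0.004 0.091] [114.1  -5.8]
360 271 1.144 [0.605 0.009 0.081] [114.5  -1. ]
361 273 1.154 [0.603 0.013 0.071] [112.7   2.6]
356 272 1.144 [0.603 0.001 0.079] [113.3  -9.2]
352 265 0.0 [ 1.256 -0.348  0.957] [ 780.7 -329.4]
350 262 1.112 [ 0.603 -0.015  0.117] [114.2 -24.6]
366 267 1.187 [0.579 0.036 0.054] [88.  25.4]
350 275 1.184 [ 0.58  -0.     0.044] [ 90.2 -11.5]
334 243 1.26 [0.474 0.008 0.035] [-15.7  -7.8]
344 282 1.132 [ 0.615 -0.031  0.075] [126.5 -40.4]
400 290 1.119 [0.675 0.065 0.075] [182.2  58. ]
5.5 loc [102.4  -2. ] [0.5924 0.0085 0.0366] F [0.04 0.71 0.14] M [ 0.017 -0.016  0.004] op 9.220736832113865e-05
```

```bash
python3 -c "
from h import *
p,d=viewer.camera('scene')
def w(u,v):
    o,r=ray('scene',u,v); return o+r*float(d[v,u])
for u in (350,354,358,362):
  for v in range(225,284,3):
    if d[v,u]>0:
      P=w(u,v);print(u,v,p[v,u],(P[2]*1e3).round(),(loc(P)*1e3).round())
# bottle cap check
print([ (w(u,v)*1e3).round() for u,v in [(386,162),(403,187),(284,183),(297,211)]])
"
```

```text
350 225 [22 21 23] 231.0 [122. -33.]
350 228 [19 20 20] 227.0 [125. -34.]
350 231 [23 23 25] 218.0 [124. -33.]
350 234 [21 23 23] 212.0 [126. -34.]
350 237 [22 19 23] 199.0 [122. -32.]
350 240 [19 22 20] 179.0 [112. -27.]
350 243 [21 22 23] 173.0 [113. -27.]
350 246 [22 22 24] 164.0 [114. -27.]
350 249 [24 23 24] 155.0 [113. -26.]
350 252 [40 38 37] 123.0 [ 94. -17.]
350 255 [21 21 21] 122.0 [101. -20.]
350 258 [24 22 23] 120.0 [107. -22.]
350 261 [20 20 22] 120.0 [114. -25.]
350 264 [53 52 51] 85.0 [ 94. -15.]
350 267 [67 67 63] 27.0 [56.  3.]
350 270 [62 62 59] 55.0 [ 85. -10.]
350 273 [59 59 56] 51.0 [ 90. -12.]
350 276 [59 60 56] 42.0 [ 91. -12.]
350 279 [57 57 55] 30.0 [ 90. -11.]
350 282 [62 60 57] 75.0 [131. -29.]
354 225 [20 22 22] 236.0 [128. -28.]
354 228 [22 25 27] 230.0 [130. -29.]
354 231 [20 22 20] 220.0 [128. -27.]
354 234 [23 24 24] 212.0 [128. -27.]
354 237 [18 20 21] 206.0 [130. -27.]
354 240 [24 24 25] 174.0 [110. -18.]
354 243 [23 23 25] 173.0 [117. -20.]
354 246 [18 20 19] 170.0 [121. -22.]
354 249 [19 19 21] 159.0 [119. -20.]
354 252 [21 22 23] 148.0 [117. -19.]
[... 1232 characters left out ...]
7. -15.]
362 237 [26 27 27] 211.0 [139. -15.]
362 240 [23 24 23] 202.0 [139. -15.]
362 243 [22 23 22] 162.0 [112.  -1.]
362 246 [24 21 24] 154.0 [113.  -1.]
362 249 [21 23 23] 146.0 [113.  -0.]
362 252 [22 24 24] 133.0 [110.   2.]
362 255 [22 23 25] 127.0 [112.   1.]
362 258 [21 23 22] 118.0 [113.   2.]
362 261 [34 35 34] 110.0 [114.   2.]
362 264 [69 68 67] 97.0 [111.   4.]
362 267 [67 65 64] 92.0 [115.   2.]
362 270 [65 65 63] 81.0 [114.   4.]
362 273 [64 64 61] 39.0 [90. 16.]
362 276 [59 61 56] 71.0 [121.   1.]
362 279 [61 62 57] 76.0 [132.  -3.]
362 282 [61 59 55] 75.0 [138.  -6.]
[array([638.,  20., 385.]), array([543., 122., 221.]), array([446., -93., 221.]), array([532., -98., 223.])]
```

```bash
python3 -c "
from h import *
d=np.load('scene0.npy');p=cv2.imread('pics/scene0.png')
def w(u,v):
    o,r=ray('scene',u,v); return o+r*float(d[v,u])
pts=[(w(u,v),u,v) for u in range(0,60,1) for v in range(80,160,1) if d[v,u]>0 and p[v,u].max()<60]
pts=[a for a in pts if a[0][2]>.1]
pts.sort(key=lambda a:a[0][2])
for a in pts[:200:15]: print(a[0].round(3),a[1:])
"; python3 - <<'E'
import cv2
p=cv2.imread('pics/scene0.png')[60:180,0:120];cv2.imwrite('pics/c7.png',cv2.resize(p,(600,600),interpolation=2))
E
```

```text
[ 0.144 -0.513  0.247] (47, 134)
[ 0.158 -0.501  0.256] (52, 133)
[ 0.191 -0.6    0.261] (0, 151)
[ 0.161 -0.502  0.265] (50, 130)
[ 0.154 -0.511  0.273] (44, 126)
[ 0.151 -0.497  0.277] (50, 122)
[ 0.154 -0.495  0.284] (50, 120)
[ 0.161 -0.5    0.289] (47, 120)
[ 0.16  -0.51   0.291] (41, 120)
[ 0.161 -0.496  0.293] (48, 118)
[ 0.152 -0.495  0.294] (48, 115)
[ 0.146 -0.506  0.296] (42, 114)
[ 0.162 -0.507  0.297] (42, 118)
[ 0.166 -0.512  0.298] (39, 119)
```

View pics/c7.png

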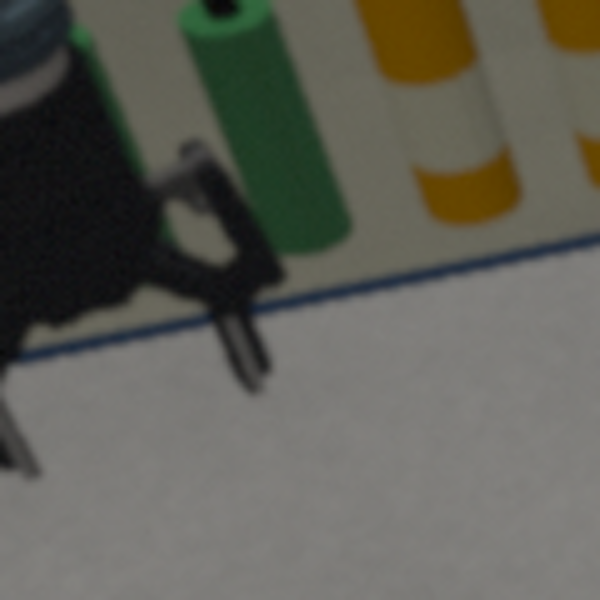

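The pictures and depth contradict the reported TCP. The visible fingertips end about 37 mm above it, at z≈0.074 instead of 0.037, so they passed over the plate and the stop hasn't moved. I'll trust the picture, go back, and descend in checked steps.

move_arm([
  {"tx": 0, "ty": -0.02, "tz": 0, "turn": 0},
  {"tx": 0, "ty": -0.0405, "tz": 0, "turn": 0},
  {"tx": 0, "ty": -0.0405, "tz": 0, "turn": 0},
  {"tx": 0, "ty": -0.0405, "tz": 0.01, "turn": 0},
  {"tx": 0, "ty": -0.0405, "tz": 0.02, "turn": 0},
  {"tx": 0, "ty": -0.0405, "tz": 0.02, "turn": 0},
])

```text
time_s: 6.05
eef_pos: [0.5512, 0.0107, 0.0143]
eef_rot: [-0.001, 0.726, 0.688, -0.001]
wrist_force: [-0.7, 0.4, -0.8]
opening: 0.003
```

```bash
python3 st.py;python3 -c "
from h import *
p,d=viewer.camera('scene');cv2.imwrite('pics/s8.png',cv2.resize(cv2.convertScaleAbs(p[200:300,310:410,::-1],alpha=1.8),(600,600),interpolation=2))
def w(u,v):
    o,r=ray('scene',u,v); return o+r*float(d[v,u])
for u in range(338,362,3):
  for v in range(246,276,2):
    if d[v,u]>0:
      P=w(u,v);l=loc(P)*1e3
      if abs(l[0]-73)<6 and P[2]>.032:print(u,v,p[v,u],(P[2]*1e3).round(),l.round())
"
```

```text
6.05 loc [61.2 -1.6] [0.5512 0.0107 0.0143] F [-0.71  0.41 -0.8 ] M [-0.006 -0.025 -0.003] op 0.0029265653871312905
338 250 [23 22 26] 114.0 [ 74. -35.]
338 252 [24 23 24] 107.0 [ 73. -34.]
338 254 [23 22 22] 100.0 [ 72. -34.]
338 256 [44 41 41] 96.0 [ 74. -34.]
341 252 [22 24 23] 107.0 [ 75. -28.]
341 254 [23 23 25] 99.0 [ 74. -27.]
341 256 [30 31 29] 92.0 [ 73. -27.]
341 268 [67 66 63] 50.0 [ 70. -24.]
341 270 [62 60 57] 51.0 [ 77. -27.]
344 252 [20 21 23] 98.0 [ 70. -19.]
344 254 [20 21 19] 90.0 [ 68. -18.]
347 246 [17 19 20] 124.0 [ 78. -17.]
347 252 [21 18 22] 98.0 [ 72. -14.]
347 254 [21 18 22] 92.0 [ 72. -13.]
347 256 [26 26 27] 91.0 [ 76. -15.]
347 258 [35 36 36] 74.0 [ 68. -11.]
347 260 [39 40 39] 69.0 [ 69. -11.]
347 262 [46 46 44] 62.0 [ 68. -11.]
347 264 [49 46 46] 55.0 [ 68. -10.]
350 246 [21 21 22] 120.0 [ 77. -10.]
350 250 [20 22 19] 105.0 [74. -8.]
350 252 [23 20 23] 99.0 [75. -8.]
350 254 [24 23 26] 93.0 [75. -8.]
350 256 [51 50 48] 82.0 [71. -6.]
350 258 [71 70 68] 78.0 [73. -6.]
350 260 [72 70 68] 71.0 [72. -6.]
350 262 [70 67 66] 66.0 [74. -6.]
350 264 [71 69 67] 56.0 [71. -5.]
350 266 [67 66 64] 53.0 [74. -5.]
353 250 [20 22 22] 98.0 [71.  0.]
353 252 [22 21 22] 92.0 [71.  0.]
353 256 [70 69 67] 84.0 [74. -0.]
353 258 [75 73 73] 73.0 [71.  2.]
353 260 [77 74 73] 67.0 [71.  2.]
353 262 [75 73 71] 60.0 [71.  2.]
353 264 [80 80 76] 56.0 [73.  1.]
356 246 [20 22 23] 115.0 [76.  4.]
356 248 [20 19 21] 106.0 [74.  5.]
356 250 [26 22 24] 99.0 [73.  6.]
356 252 [24 26 24] 94.0 [74.  6.]
356 254 [66 65 58] 89.0 [76.  5.]
356 256 [89 88 79] 74.0 [69.  9.]
356 258 [109 108  96] 69.0 [70.  9.]
356 260 [120 119 107] 62.0 [69. 10.]
359 246 [21 23 25] 115.0 [78. 10.]
359 248 [19 21 22] 104.0 [75. 12.]
359 250 [72 71 63] 92.0 [70. 14.]
```

View pics/s8.png

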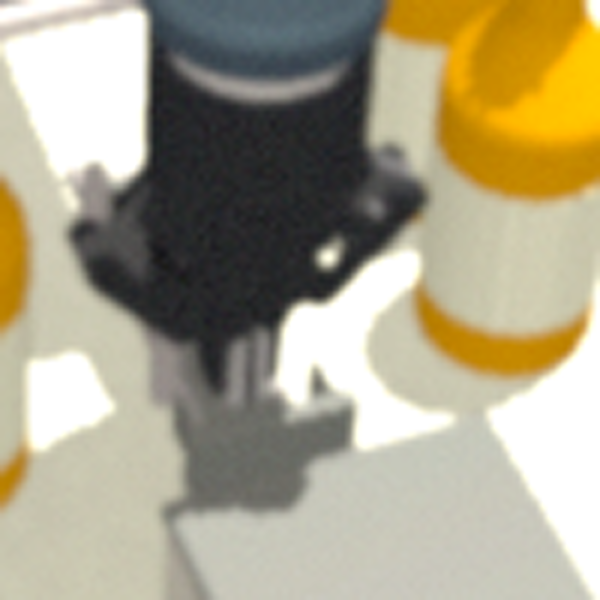

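move_arm([
  {"tx": 0, "ty": 0.001, "tz": 0.005, "turn": 0},
  {"tx": 0, "ty": 0.001, "tz": 0.01, "turn": 0},
  {"tx": 0, "ty": 0.001, "tz": 0.014, "turn": 0},
  {"tx": 0, "ty": 0.001, "tz": 0.014, "turn": 0},
])

```text
time_s: 6.43
eef_pos: [0.5524, 0.0106, 0.0014]
eef_rot: [-0.001, 0.726, 0.688, -0.0]
wrist_force: [0.2, 0.5, 0.7]
opening: 0.002
```

move_arm([
  {"tx": 0, "ty": 0.002, "tz": 0, "turn": 0},
  {"tx": 0, "ty": 0.004, "tz": 0, "turn": 0},
  {"tx": 0, "ty": 0.006, "tz": 0, "turn": 0},
  {"tx": 0, "ty": 0.008, "tz": 0, "turn": 0},
])

```text
time_s: 6.77
eef_pos: [0.5614, 0.01, 0.0029]
eef_rot: [0.0, 0.726, 0.688, 0.0]
wrist_force: [-4.9, -0.0, 3.4]
opening: 0.001
```

move_arm([
  {"tx": 0, "ty": 0.002, "tz": 0, "turn": 0},
  {"tx": 0, "ty": 0.004, "tz": 0, "turn": 0},
  {"tx": 0, "ty": 0.006, "tz": 0, "turn": 0},
])

```text
time_s: 7.02
eef_pos: [0.5663, 0.01, 0.0026]
eef_rot: [-0.001, 0.725, 0.688, -0.001]
wrist_force: [-5.2, 0.5, 4.5]
opening: 0.001
```

```bash
python3 st.py;python3 -c "
from h import *
p,d=viewer.camera('scene');cv2.imwrite('pics/s9.png',cv2.resize(cv2.convertScaleAbs(p[200:300,310:410,::-1],alpha=1.8),(600,600),interpolation=2))
"
```

```text
7.0167 loc [76.2 -1.7] [0.5663 0.01   0.0026] F [-5.22  0.47  4.53] M [0.038 0.771 0.034] op 0.0011014834850386443
```

View pics/s9.png

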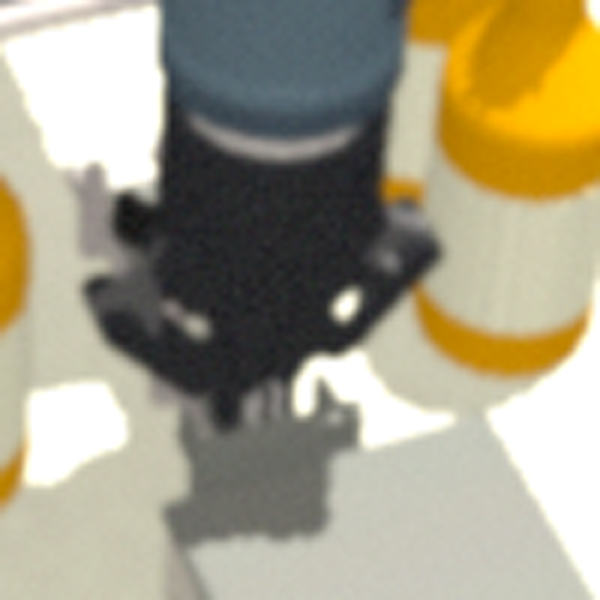

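move_arm([
  {"tx": 0, "ty": 0, "tz": -0.002, "turn": 0},
  {"tx": 0, "ty": 0, "tz": -0.004, "turn": 0},
  {"tx": 0, "ty": 0, "tz": -0.004, "turn": 0},
])

```text
time_s: 7.32
eef_pos: [0.5672, 0.0098, 0.0069]
eef_rot: [0.0, 0.726, 0.688, 0.0]
wrist_force: [-2.4, -0.0, 1.2]
opening: 0.001
```

move_arm([
  {"tx": 0, "ty": 0.002, "tz": 0, "turn": 0},
  {"tx": 0, "ty": 0.004, "tz": 0, "turn": 0},
  {"tx": 0, "ty": 0.006, "tz": 0, "turn": 0},
])

```text
time_s: 7.57
eef_pos: [0.5727, 0.0096, 0.0067]
eef_rot: [-0.0, 0.725, 0.688, -0.0]
wrist_force: [-5.2, 0.5, 4.4]
opening: 0.003
```

```bash
python3 st.py;python3 -c "
from h import *
p,d=viewer.camera('scene');cv2.imwrite('pics/s10.png',cv2.resize(cv2.convertScaleAbs(p[200:300,310:410,::-1],alpha=1.8),(600,600),interpolation=2))
def w(u,v):
    o,r=ray('scene',u,v); return o+r*float(d[v,u])
for u in range(342,366,3):
  for v in range(264,280,2):
    if d[v,u]>0:
      P=w(u,v);l=loc(P)*1e3
      if P[2]<.06 and P[2]>.033:print(u,v,(P[2]*1e3).round(),l.round())
"
```

```text
7.5667 loc [82.6 -1.8] [0.5727 0.0096 0.0067] F [-5.23  0.45  4.35] M [0.07  0.797 0.034] op 0.0031704482918014525
342 270 51.0 [ 77. -25.]
342 272 48.0 [ 80. -26.]
342 274 44.0 [ 82. -26.]
342 276 40.0 [ 84. -27.]
342 278 33.0 [ 84. -27.]
345 268 34.0 [ 60. -11.]
345 270 34.0 [ 66. -13.]
345 276 58.0 [100. -27.]
345 278 55.0 [103. -28.]
348 270 59.0 [ 87. -15.]
348 272 54.0 [ 89. -16.]
348 274 58.0 [ 97. -19.]
348 276 58.0 [102. -21.]
348 278 53.0 [103. -22.]
351 270 59.0 [ 89. -10.]
351 272 56.0 [ 92. -10.]
351 274 56.0 [ 98. -13.]
351 276 55.0 [101. -14.]
351 278 49.0 [102. -14.]
354 272 55.0 [93. -4.]
354 274 57.0 [100.  -7.]
354 276 50.0 [100.  -7.]
354 278 48.0 [103.  -8.]
357 270 57.0 [92.  3.]
357 272 54.0 [95.  2.]
357 274 57.0 [102.  -1.]
357 276 47.0 [99.  1.]
360 268 54.0 [87. 12.]
360 270 52.0 [91. 11.]
360 272 56.0 [98.  7.]
360 274 55.0 [102.   6.]
360 276 46.0 [101.   7.]
363 266 38.0 [71. 26.]
363 270 57.0 [96. 15.]
363 272 57.0 [101.  13.]
363 274 53.0 [103.  12.]
```

View pics/s10.png

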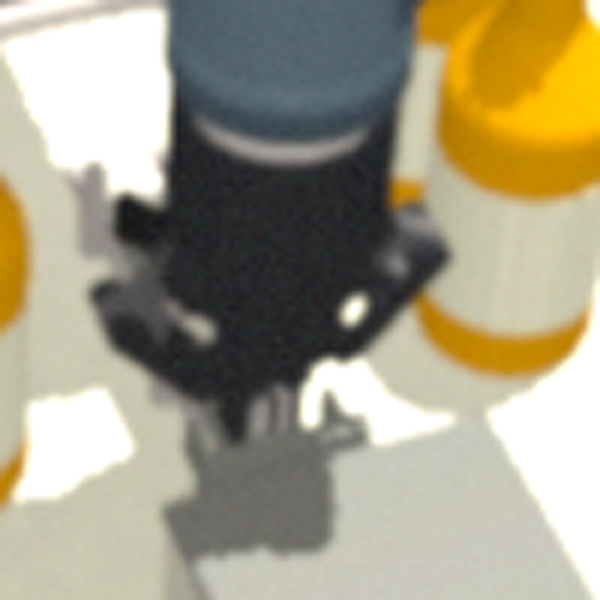

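move_arm([
  {"tx": 0, "ty": 0.002, "tz": 0, "turn": 0},
  {"tx": 0, "ty": 0.004, "tz": 0, "turn": 0},
  {"tx": 0, "ty": 0.006, "tz": 0, "turn": 0},
  {"tx": 0, "ty": 0.008, "tz": 0, "turn": 0},
  {"tx": 0, "ty": 0.01, "tz": 0, "turn": 0},
])

```text
time_s: 8.03
eef_pos: [0.5832, 0.009, 0.0065]
eef_rot: [-0.0, 0.726, 0.688, -0.0]
wrist_force: [-4.4, -0.1, 2.0]
opening: -0.003
```

move_arm([
  {"tx": 0, "ty": 0.001, "tz": 0, "turn": 0},
  {"tx": 0, "ty": 0.002, "tz": 0, "turn": 0},
  {"tx": 0, "ty": 0.003, "tz": 0, "turn": 0},
])

```text
time_s: 8.28
eef_pos: [0.586, 0.0088, 0.0066]
eef_rot: [-0.0, 0.726, 0.688, -0.0]
wrist_force: [-3.3, 0.1, 2.4]
opening: -0.002
```

```bash
python3 st.py;python3 -c "
from h import *
p,d=viewer.camera('scene');cv2.imwrite('pics/s11.png',cv2.resize(cv2.convertScaleAbs(p[220:300,320:400,::-1],alpha=2),(600,600),interpolation=2))
def w(u,v):
    o,r=ray('scene',u,v); return o+r*float(d[v,u])
for u in (345,351,357,363):
  for v in range(272,290,1):
    if d[v,u]>0:
      P=w(u,v);l=loc(P)*1e3
      print(u,v,(P[2]*1e3).round(),l.round())
"
```

```text
8.2833 loc [96. -2.] [0.586  0.0088 0.0066] F [-3.28  0.08  2.39] M [0.041 0.631 0.009] op -0.002429427940841017
345 272 26.0 [ 65. -12.]
345 273 27.0 [ 69. -14.]
345 274 23.0 [ 68. -13.]
345 275 50.0 [ 91. -23.]
345 276 48.0 [ 92. -24.]
345 277 49.0 [ 95. -25.]
345 278 49.0 [ 98. -26.]
345 279 49.0 [100. -27.]
345 280 58.0 [109. -31.]
345 281 72.0 [122. -36.]
345 282 76.0 [128. -39.]
345 283 74.0 [129. -39.]
345 284 72.0 [130. -39.]
345 285 72.0 [132. -40.]
345 286 74.0 [136. -42.]
345 287 74.0 [139. -43.]
345 288 72.0 [139. -43.]
345 289 75.0 [144. -45.]
351 272 69.0 [102. -15.]
351 273 67.0 [103. -16.]
351 274 65.0 [104. -16.]
351 275 57.0 [101. -14.]
351 276 57.0 [103. -15.]
351 277 52.0 [102. -14.]
351 278 52.0 [104. -15.]
351 279 55.0 [109. -17.]
351 280 73.0 [125. -25.]
351 281 71.0 [126. -25.]
351 282 75.0 [131. -27.]
351 283 77.0 [135. -29.]
351 284 74.0 [135. -29.]
351 285 75.0 [139. -30.]
351 286 72.0 [139. -30.]
351 287 72.0 [141. -31.]
351 288 73.0 [144. -32.]
351 289 73.0 [147. -33.]
357 272 71.0 [108.  -4.]
357 273 66.0 [106.  -3.]
357 274 66.0 [109.  -4.]
357 275 57.0 [105.  -2.]
357 276 57.0 [107.  -3.]
357 277 57.0 [110.  -4.]
357 278 73.0 [124. -11.]
357 279 77.0 [129. -13.]
357 280 77.0 [132. -14.]
357 281 73.0 [132. -14.]
357 282 73.0 [134. -15.]
357 283 71.0 [135. -15.]
357 284 73.0 [139. -17.]
357 285 75.0 [143. -19.]
357 286 73.0 [143. -19.]
357 287 76.0 [148. -21.]
357 288 76.0 [150. -22.]
357 289 74.0 [151. -22.]
363 272 24.0 [76. 25.]
363 273 22.0 [77. 25.]
363 274 23.0 [81. 24.]
363 275 56.0 [108.  10.]
363 276 75.0 [124.   2.]
363 277 71.0 [124.   2.]
363 278 76.0 [130.  -0.]
363 279 78.0 [134.  -2.]
363 280 75.0 [134.  -2.]
363 281 75.0 [137.  -3.]
363 282 76.0 [140.  -4.]
363 283 71.0 [139.  -4.]
363 284 76.0 [145.  -6.]
363 285 75.0 [146.  -7.]
363 286 76.0 [149.  -8.]
363 287 72.0 [149.  -8.]
363 288 72.0 [151.  -9.]
363 289 73.0 [155. -10.]
```

View pics/s11.png

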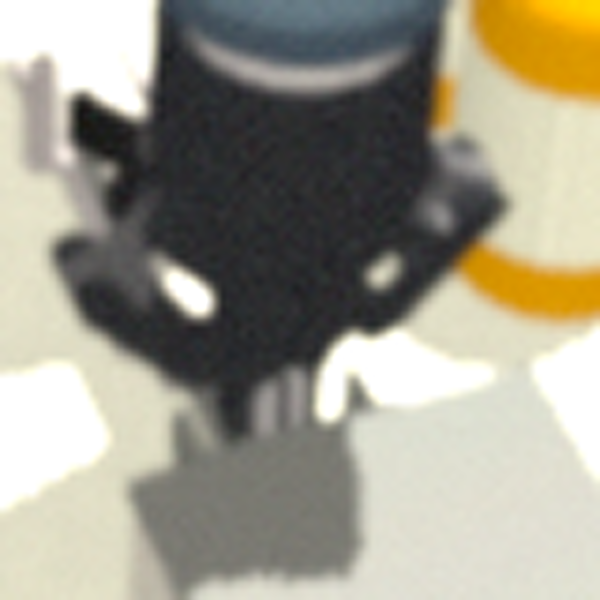

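move_arm([
  {"tx": 0, "ty": 0.001, "tz": 0, "turn": 0},
  {"tx": 0, "ty": 0.002, "tz": 0, "turn": 0},
  {"tx": 0, "ty": 0.003, "tz": 0, "turn": 0},
])

```text
time_s: 8.58
eef_pos: [0.5891, 0.0086, 0.0066]
eef_rot: [0.0, 0.726, 0.688, 0.0]
wrist_force: [-3.7, 0.4, 0.9]
opening: -0.001
```

move_arm([
  {"tx": 0, "ty": 0.001, "tz": 0, "turn": 0},
  {"tx": 0, "ty": 0.002, "tz": 0, "turn": 0},
])

```text
time_s: 8.75
eef_pos: [0.5912, 0.0085, 0.0066]
eef_rot: [0.0, 0.726, 0.688, 0.0]
wrist_force: [-3.0, 0.2, 1.2]
opening: 0.001
```

move_arm([
  {"tx": 0, "ty": 0.001, "tz": 0, "turn": 0},
  {"tx": 0, "ty": 0.002, "tz": 0, "turn": 0},
])

```text
time_s: 8.92
eef_pos: [0.5924, 0.0085, 0.0065]
eef_rot: [-0.001, 0.725, 0.688, -0.001]
wrist_force: [-9.2, -0.1, 6.6]
opening: 0.001
```

Force jumped from about 3 N to 9 N at TCP x≈102 mm, which puts the plate front at about 121 mm, so it has met the tub. Backing off and rising.

move_arm([
  {"tx": 0, "ty": 0, "tz": 0, "turn": 0},
  {"tx": 0, "ty": -0.007, "tz": 0, "turn": 0},
  {"tx": 0, "ty": -0.014, "tz": 0, "turn": 0},
  {"tx": 0, "ty": -0.02, "tz": -0.02, "turn": 0},
  {"tx": 0, "ty": -0.03, "tz": -0.06, "turn": 0},
  {"tx": 0, "ty": -0.06, "tz": -0.1, "turn": 0},
  {"tx": 0, "ty": -0.09, "tz": -0.1, "turn": 0},
  {"tx": 0, "ty": -0.1, "tz": -0.1, "turn": 0},
  {"tx": 0, "ty": -0.1, "tz": -0.1, "turn": 0},
], gripper=0)

```text
time_s: 9.67
eef_pos: [0.4913, 0.0141, 0.107]
eef_rot: [0.0, 0.725, 0.688, 0.0]
wrist_force: [0.3, 0.0, -0.1]
opening: -0.002
```

```bash
python3 st.py;python3 -c "
from h import *
p,d=viewer.camera('scene');cv2.imwrite('pics/s12.png',cv2.resize(cv2.convertScaleAbs(p[200:300,310:410,::-1],alpha=1.8),(600,600),interpolation=2))
def w(u,v):
    o,r=ray('scene',u,v); return o+r*float(d[v,u])
for u in (347,353,359,365,371):
  for v in range(272,286,1):
    if d[v,u]>0:
      P=w(u,v);l=loc(P)*1e3
      print(u,v,(P[2]*1e3).round(),l.round())
"
```

```text
9.6667 loc [ 1.2 -0.7] [0.4913 0.0141 0.107 ] F [ 0.28  0.01 -0.1 ] M [-0.041  0.001 -0.02 ] op -0.0022827028533671787
347 272 33.0 [ 72. -11.]
347 273 34.0 [ 75. -12.]
347 274 32.0 [ 76. -12.]
347 275 30.0 [ 78. -13.]
347 276 28.0 [ 79. -13.]
347 277 21.0 [ 76. -12.]
347 278 23.0 [ 80. -13.]
347 279 48.0 [101. -23.]
347 280 51.0 [106. -25.]
347 281 72.0 [124. -33.]
347 282 72.0 [127. -34.]
347 283 75.0 [131. -36.]
347 284 74.0 [133. -36.]
347 285 75.0 [136. -37.]
353 272 32.0 [75.  2.]
353 273 35.0 [80. -0.]
353 274 32.0 [80. -0.]
353 275 30.0 [82. -1.]
353 276 30.0 [84. -2.]
353 277 29.0 [86. -2.]
353 278 33.0 [91. -4.]
353 279 72.0 [123. -19.]
353 280 74.0 [127. -21.]
353 281 72.0 [128. -21.]
353 282 76.0 [133. -23.]
353 283 75.0 [135. -24.]
353 284 71.0 [135. -24.]
353 285 74.0 [139. -26.]
359 272 28.0 [77. 16.]
359 273 29.0 [80. 14.]
359 274 31.0 [84. 12.]
359 275 34.0 [89. 10.]
359 276 31.0 [89. 10.]
359 277 74.0 [123.  -6.]
359 278 74.0 [126.  -8.]
359 279 76.0 [130.  -9.]
359 280 77.0 [133. -10.]
359 281 74.0 [134. -11.]
359 282 76.0 [137. -12.]
359 283 73.0 [138. -12.]
359 284 74.0 [141. -13.]
359 285 76.0 [144. -15.]
365 273 22.0 [79. 29.]
365 274 22.0 [82. 28.]
365 275 23.0 [85. 26.]
365 276 73.0 [125.   6.]
365 277 75.0 [128.   5.]
365 278 73.0 [129.   5.]
365 279 74.0 [133.   3.]
365 280 73.0 [134.   2.]
365 281 74.0 [137.   1.]
365 282 74.0 [139.   0.]
365 283 77.0 [145.  -2.]
365 284 73.0 [144.  -2.]
365 285 74.0 [147.  -3.]
371 272 25.0 [83. 41.]
371 273 24.0 [85. 41.]
371 274 70.0 [122.  21.]
371 275 72.0 [125.  20.]
371 276 72.0 [128.  18.]
371 277 73.0 [131.  17.]
371 278 74.0 [134.  16.]
371 279 77.0 [139.  14.]
371 280 74.0 [139.  13.]
371 281 76.0 [143.  12.]
371 282 72.0 [142.  12.]
371 283 73.0 [145.  11.]
371 284 73.0 [148.  10.]
371 285 73.0 [150.   9.]
```

View pics/s12.png

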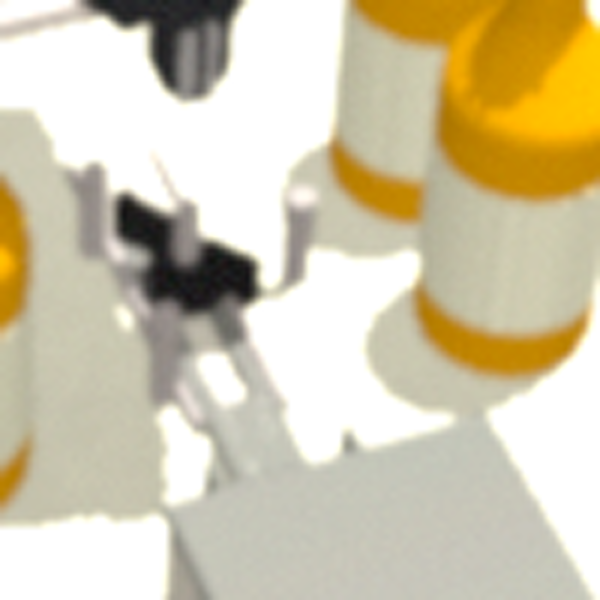

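move_arm([
  {"tx": 0, "ty": -0.001, "tz": 0, "turn": -7},
  {"tx": 0, "ty": -0.001, "tz": 0, "turn": -14},
  {"tx": 0, "ty": -0.001, "tz": 0, "turn": -21},
  {"tx": 0, "ty": -0.001, "tz": 0, "turn": -28},
  {"tx": 0, "ty": -0.001, "tz": 0, "turn": -34},
  {"tx": 0, "ty": -0.001, "tz": 0, "turn": -34},
], gripper=0.27)

```text
time_s: 10.22
eef_pos: [0.4929, 0.0135, 0.1057]
eef_rot: [-0.0, 0.491, 0.871, -0.0]
wrist_force: [0.5, -0.2, -0.6]
opening: 0.268
```

```bash
python3 st.py;python3 -c "
from h import *
print('stud scene',loc(onz('scene',340.3,234.8,.078))*1e3, 'pin0',loc(onz('scene',310+302/6,200+196/6,.068))*1e3,'pin1',loc(onz('scene',310+90/6,200+172/6,.068))*1e3,'pin2',loc(onz('scene',310+163/6,200+308/6,.068))*1e3)
inc(L(0,0,.05),121)
p,d=viewer.camera('scene');cv2.imwrite('pics/s13.png',cv2.resize(cv2.convertScaleAbs(p[170:270,300:400,::-1],alpha=1.8),(600,600),interpolation=2))
def w(u,v):
    o,r=ray('scene',u,v); return o+r*float(d[v,u])
r=[]
for u in range(320,370):
  for v in range(190,240):
    if d[v,u]>0:
      P=w(u,v);l=loc(P)*1e3
      if P[2]>.1 and np.hypot(*l)<40: r.append((round(P[2]*1e3),u,v,l.round().tolist()))
r.sort(key=lambda a:a[0]);print(r[:60:3])
"
```

```text
10.2167 loc [ 2.8 -1.2] [0.4929 0.0135 0.1057] F [ 0.47 -0.21 -0.61] M [-0.013  0.013  0.048] op 0.26808842764960816
stud scene [ 3.40942477 -1.49362992] pin0 [ 2.95761732 46.30264228] pin1 [-34.17614921 -23.1168337 ] pin2 [ 38.09452055 -21.5449017 ]
shift mm [ 2.6 -1.6 55.7] turn 0.1662001976002614 yaw now 121.17 pos [0.4929 0.0135 0.1057] q [-0.21  0.11  1.89  0.    1.14 -2.33]
[(136, 340, 221, [18.0, -10.0]), (139, 343, 211, [-5.0, 6.0]), (140, 338, 220, [17.0, -14.0]), (140, 346, 212, [0.0, 10.0]), (141, 339, 220, [18.0, -12.0]), (142, 343, 209, [-8.0, 7.0]), (142, 348, 212, [4.0, 13.0]), (144, 334, 218, [13.0, -21.0]), (144, 348, 211, [3.0, 14.0]), (145, 337, 220, [21.0, -18.0]), (145, 350, 210, [2.0, 18.0]), (146, 345, 209, [-4.0, 9.0]), (147, 340, 219, [22.0, -12.0]), (148, 333, 217, [13.0, -24.0]), (148, 337, 219, [21.0, -18.0]), (148, 342, 217, [19.0, -6.0]), (149, 336, 219, [22.0, -20.0]), (149, 345, 208, [-3.0, 9.0]), (150, 338, 218, [21.0, -16.0]), (150, 345, 207, [-5.0, 9.0])]
```

View pics/s13.png

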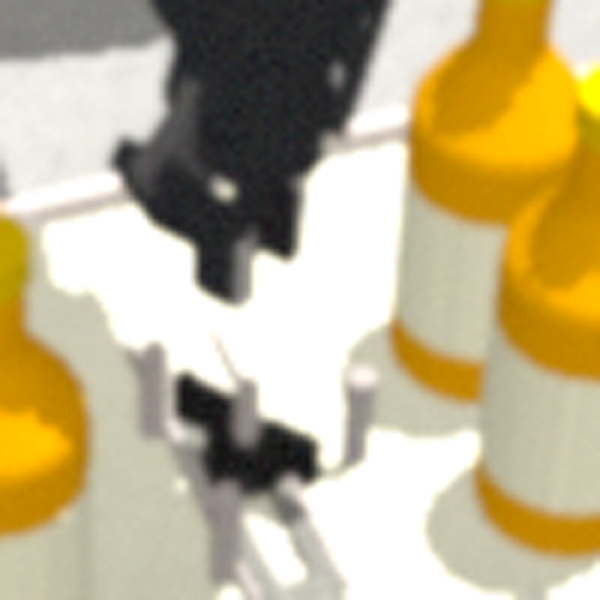

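```bash
python3 -c "
from h import *
inc(L(.0015,0,.020),121)"
```

```text
shift mm [ 1.6 -0.3 85.8] turn -0.15694143911377978 yaw now 120.84 pos [0.4928 0.0136 0.1058] q [-0.21  0.11  1.89  0.    1.14 -2.32]
```

move_arm([
  {"tx": 0.0015, "ty": 0, "tz": 0.03, "turn": 0},
  {"tx": 0.0015, "ty": 0, "tz": 0.05, "turn": 0},
  {"tx": 0.0015, "ty": 0, "tz": 0.06, "turn": 0},
  {"tx": 0.0015, "ty": 0, "tz": 0.07, "turn": 0},
  {"tx": 0.0015, "ty": 0, "tz": 0.078, "turn": 0},
  {"tx": 0.0015, "ty": 0, "tz": 0.083, "turn": 0},
  {"tx": 0.0015, "ty": 0, "tz": 0.083, "turn": 0},
])

```text
time_s: 10.85
eef_pos: [0.4911, 0.015, 0.0229]
eef_rot: [-0.0, 0.493, 0.87, -0.0]
wrist_force: [-0.3, -0.2, 0.2]
opening: 0.272
```

```bash
cat > snap.py <<'E'
import sys
from h import *
p,d=viewer.camera('scene');cv2.imwrite(f'pics/{sys.argv[1]}.png',cv2.resize(cv2.convertScaleAbs(p[190:270,300:380,::-1],alpha=1.8),(600,600),interpolation=2))
E
python3 st.py; python3 snap.py s14
```

```text
10.85 loc [0.9 0.2] [0.4911 0.015  0.0229] F [-0.34 -0.21  0.24] M [ 0.085 -0.02   0.013] op 0.2720722981081239
```

View pics/s14.png

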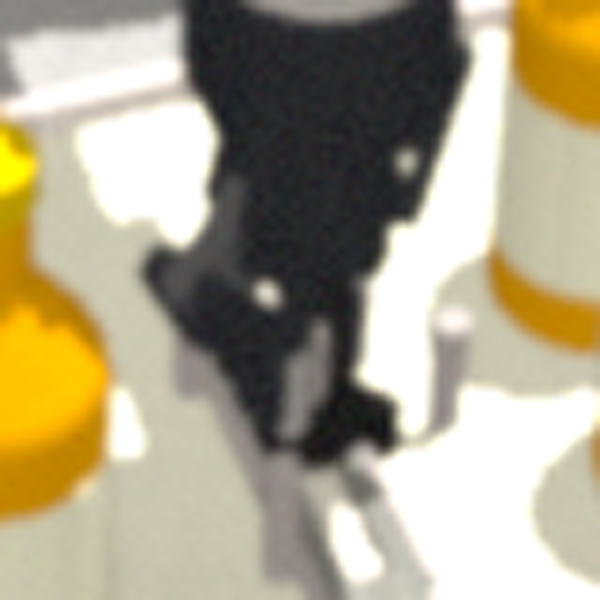

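move_arm([
  {"tx": 0, "ty": 0, "tz": 0.001, "turn": 6},
  {"tx": 0, "ty": 0, "tz": 0.002, "turn": 12},
  {"tx": 0, "ty": 0, "tz": 0.002, "turn": 18},
  {"tx": 0, "ty": 0, "tz": 0.002, "turn": 24},
  {"tx": 0, "ty": 0, "tz": 0.002, "turn": 30},
  {"tx": 0, "ty": 0, "tz": 0.002, "turn": 36},
  {"tx": 0, "ty": 0, "tz": 0.002, "turn": 40},
])

```text
time_s: 11.48
eef_pos: [0.491, 0.0154, 0.0222]
eef_rot: [-0.0, 0.762, 0.647, -0.0]
wrist_force: [-2.7, 2.3, 0.0]
opening: 0.27
```

```bash
python3 st.py; python3 snap.py s15
```

```text
11.4833 loc [0.8 0.5] [0.491  0.0154 0.0222] F [-2.74  2.3   0.04] M [0.256 0.399 0.045] op 0.27030686510672103
```

View pics/s15.png

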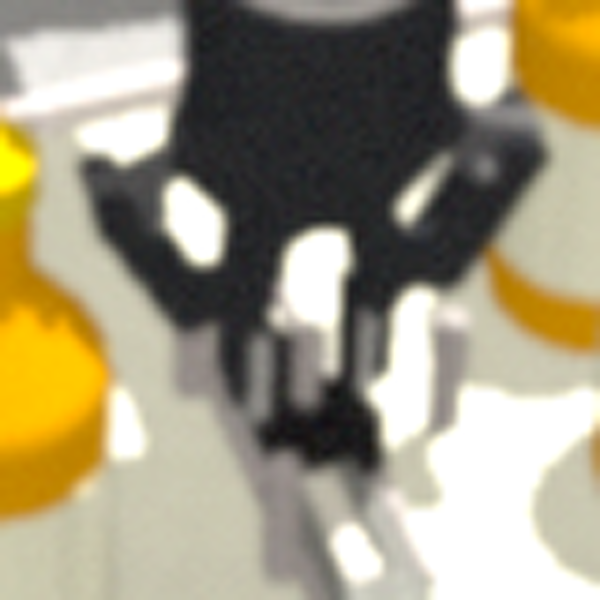

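move_arm([
  {"tx": 0, "ty": 0, "tz": 0, "turn": 5},
  {"tx": 0, "ty": 0, "tz": 0, "turn": 10},
])

```text
time_s: 11.7
eef_pos: [0.4911, 0.0154, 0.0221]
eef_rot: [-0.0, 0.815, 0.58, -0.0]
wrist_force: [-2.3, 2.0, -0.6]
opening: 0.272
```

```bash
python3 st.py
```

```text
11.7 loc [0.9 0.5] [0.4911 0.0154 0.0221] F [-2.29  1.96 -0.59] M [0.379 0.34  0.023] op 0.27172119443945997
```

move_arm([
  {"tx": 0, "ty": 0, "tz": 0, "turn": 5},
  {"tx": 0, "ty": 0, "tz": 0, "turn": 10},
])

```text
time_s: 11.87
eef_pos: [0.4912, 0.0155, 0.022]
eef_rot: [-0.0, 0.862, 0.506, 0.0]
wrist_force: [-1.1, 3.0, -0.2]
opening: 0.268
```

```bash
python3 st.py; python3 snap.py s16
```

```text
11.8667 loc [0.9 0.6] [0.4912 0.0155 0.022 ] F [-1.14  2.97 -0.21] M [ 0.321  0.307 -0.002] op 0.2681410946467629
```

View pics/s16.png

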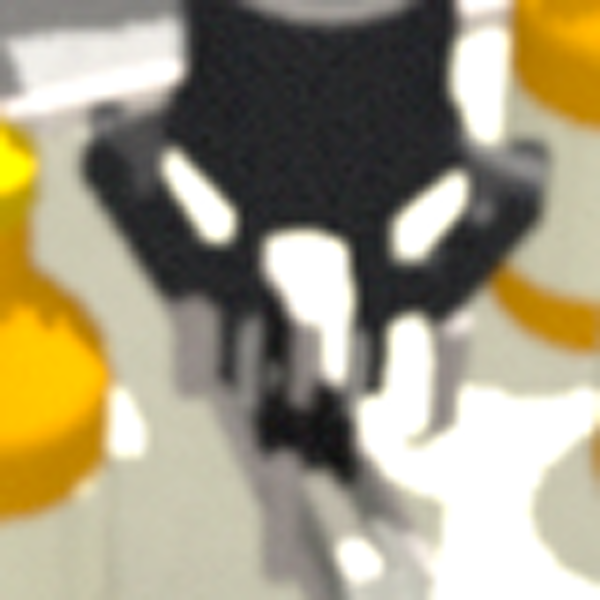

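move_arm([
  {"tx": 0, "ty": 0, "tz": 0, "turn": 4},
  {"tx": 0, "ty": 0, "tz": 0, "turn": 8},
  {"tx": 0, "ty": 0, "tz": 0, "turn": 8},
])

```text
time_s: 12.17
eef_pos: [0.4915, 0.0153, 0.022]
eef_rot: [-0.0, 0.895, 0.446, 0.0]
wrist_force: [-0.5, 1.9, -0.5]
opening: 0.268
```

```bash
python3 st.py
```

```text
12.1667 loc [1.3 0.4] [0.4915 0.0153 0.022 ] F [-0.54  1.89 -0.51] M [0.294 0.152 0.054] op 0.2683035597796986
```

move_arm([
  {"tx": 0, "ty": 0, "tz": 0, "turn": 4},
  {"tx": 0, "ty": 0, "tz": 0, "turn": 8},
  {"tx": 0, "ty": 0, "tz": 0, "turn": 8},
])

```text
time_s: 12.42
eef_pos: [0.4917, 0.0152, 0.022]
eef_rot: [0.0, 0.924, 0.383, 0.0]
wrist_force: [-1.4, 2.1, -0.4]
opening: 0.273
```

```bash
python3 st.py
```

```text
12.4167 loc [1.5 0.3] [0.4917 0.0152 0.022 ] F [-1.42  2.12 -0.38] M [0.312 0.09  0.061] op 0.27308954233876787
```

move_arm([
  {"tx": 0, "ty": 0, "tz": 0.001, "turn": 4},
  {"tx": 0, "ty": 0, "tz": 0.001, "turn": 8},
  {"tx": 0, "ty": 0, "tz": 0.001, "turn": 8},
])

```text
time_s: 12.67
eef_pos: [0.492, 0.015, 0.0211]
eef_rot: [0.0, 0.948, 0.318, 0.001]
wrist_force: [0.0, 1.7, -0.1]
opening: 0.27
```

```bash
python3 st.py; python3 snap.py s17
```

```text
12.6667 loc [1.8 0.2] [0.492  0.015  0.0211] F [ 0.04  1.71 -0.07] M [0.268 0.049 0.023] op 0.2701280993762344
```

View pics/s17.png

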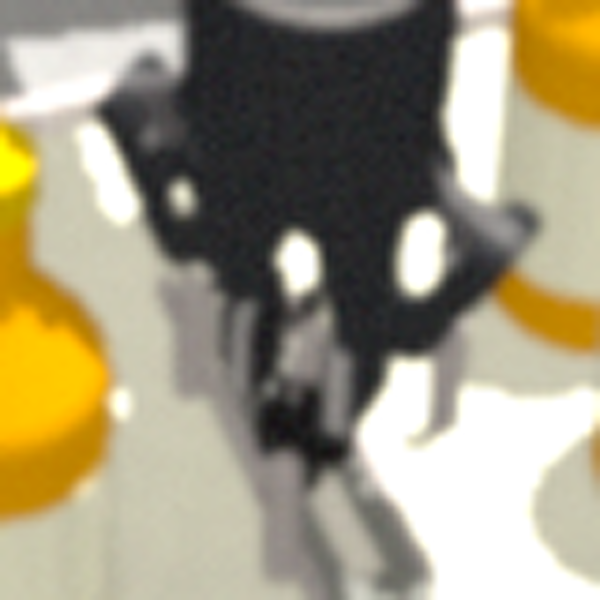

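move_arm([
  {"tx": 0, "ty": 0, "tz": 0, "turn": 5},
  {"tx": 0, "ty": 0, "tz": 0, "turn": 10},
  {"tx": 0, "ty": 0, "tz": 0, "turn": 10},
])

```text
time_s: 12.97
eef_pos: [0.4918, 0.015, 0.0209]
eef_rot: [0.0, 0.972, 0.234, 0.0]
wrist_force: [0.2, 1.1, 0.5]
opening: 0.266
```

```bash
python3 st.py
```

```text
12.9667 loc [1.6 0.2] [0.4918 0.015  0.0209] F [0.18 1.14 0.54] M [0.292 0.003 0.031] op 0.2664310333095498
```

move_arm([
  {"tx": 0, "ty": 0, "tz": 0, "turn": 5},
  {"tx": 0, "ty": 0, "tz": 0, "turn": 10},
  {"tx": 0, "ty": 0, "tz": 0, "turn": 10},
])

```text
time_s: 13.22
eef_pos: [0.4917, 0.015, 0.0208]
eef_rot: [0.0, 0.989, 0.149, 0.0]
wrist_force: [-0.5, 1.0, 0.0]
opening: 0.271
```

```bash
python3 st.py
```

```text
13.2167 loc [1.5 0.2] [0.4917 0.015  0.0208] F [-0.52  1.    0.04] M [ 0.3   -0.036  0.1  ] op 0.27138427819920774
```

move_arm([
  {"tx": 0, "ty": 0, "tz": 0.001, "turn": 5},
  {"tx": 0, "ty": 0, "tz": 0.001, "turn": 10},
  {"tx": 0, "ty": 0, "tz": 0.001, "turn": 10},
])

```text
time_s: 13.47
eef_pos: [0.492, 0.0148, 0.0199]
eef_rot: [0.0, 0.998, 0.063, 0.001]
wrist_force: [1.0, 1.2, 0.4]
opening: 0.272
```

```bash
python3 st.py; python3 snap.py s18
```

```text
13.4667 loc [ 1.8 -0. ] [0.492  0.0148 0.0199] F [0.99 1.24 0.41] M [ 0.238 -0.113 -0.049] op 0.2719673826099437
```

View pics/s18.png

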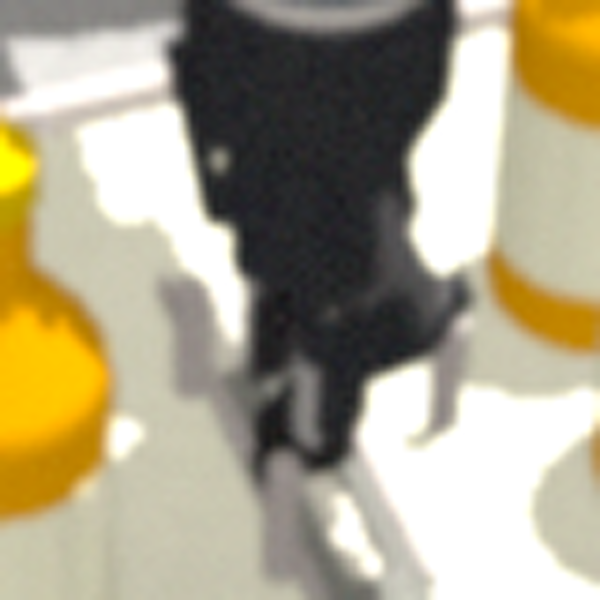

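move_arm([
  {"tx": 0, "ty": 0, "tz": 0, "turn": 5},
  {"tx": 0, "ty": 0, "tz": 0, "turn": 10},
  {"tx": 0, "ty": 0, "tz": 0, "turn": 10},
])

```text
time_s: 13.77
eef_pos: [0.4917, 0.0147, 0.0197]
eef_rot: [0.0, 1.0, -0.025, 0.0]
wrist_force: [0.1, -0.2, 0.2]
opening: 0.269
```

```bash
cat > av.py <<'E'
from h import *
from bench import get_obs
F=[];M=[]
for i in range(3):
    o=get_obs();F.append(o['wrist_force']);M.append(o['torque']);viewer.camera('top')
q=o['eef_rot'];m=R.from_quat(np.r_[q[1:],q[0]]).as_matrix()
print(o['time_s'],'loc',(loc(o['eef_pos'])*1e3).round(1),'z',np.round(o['eef_pos'][2],4),'yaw',np.degrees(np.arctan2(m[1,0],m[0,0])).round(1),'F',np.mean(F,0).round(2),'M',np.mean(M,0).round(3),'Mz',np.array(M)[:,2].round(3),'q6',o['q'][5])
E
python3 av.py
```

```text
13.8667 loc [ 1.4 -0.1] z 0.0197 yaw -2.7 F [-0.01  0.34  0.47] M [ 0.031 -0.038  0.058] Mz [0.045 0.08  0.048] q6 -0.16511749977242213
```

move_arm([
  {"tx": 0, "ty": 0, "tz": 0, "turn": 5},
  {"tx": 0, "ty": 0, "tz": 0, "turn": 10},
  {"tx": 0, "ty": 0, "tz": 0, "turn": 10},
])

```text
time_s: 14.17
eef_pos: [0.4912, 0.0147, 0.0196]
eef_rot: [0.0, 0.994, -0.113, -0.0]
wrist_force: [-0.8, -1.8, 0.8]
opening: 0.272
```

```bash
python3 av.py
```

```text
14.2667 loc [ 1. -0.] z 0.0195 yaw -12.7 F [-0.64 -1.38  0.56] M [-0.141  0.07  -0.   ] Mz [ 0.047 -0.005 -0.043] q6 0.010869354873529776
```

move_arm([
  {"tx": 0, "ty": 0, "tz": 0, "turn": 5},
  {"tx": 0, "ty": 0, "tz": 0, "turn": 10},
  {"tx": 0, "ty": 0, "tz": 0, "turn": 10},
])

```text
time_s: 14.57
eef_pos: [0.4908, 0.0147, 0.0195]
eef_rot: [0.0, 0.98, -0.199, -0.001]
wrist_force: [-1.8, -2.6, 0.6]
opening: 0.27
```

```bash
python3 av.py; python3 snap.py s19
```

```text
14.6667 loc [ 0.7 -0.1] z 0.0194 yaw -22.8 F [-2.4  -2.65  1.26] M [-0.465  0.411  0.1  ] Mz [0.131 0.076 0.092] q6 0.18586419609702537
```

View pics/s19.png

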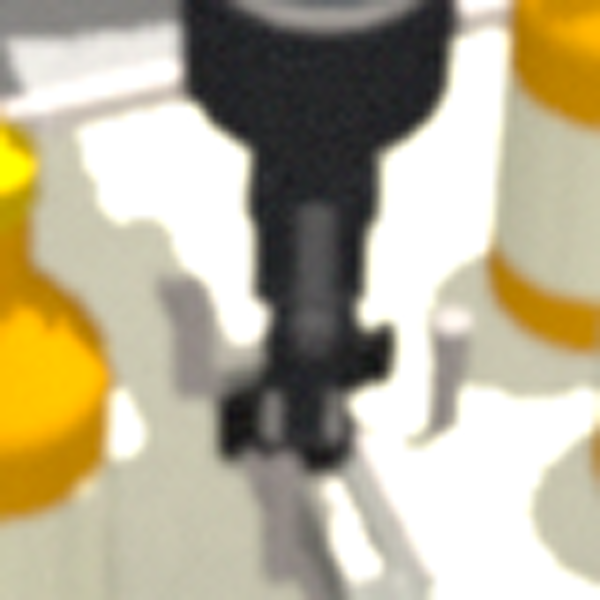

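move_arm([
  {"tx": 0, "ty": 0, "tz": 0, "turn": 3},
  {"tx": 0, "ty": 0, "tz": 0, "turn": 5},
  {"tx": 0, "ty": 0, "tz": 0, "turn": 5},
])

```text
time_s: 15.02
eef_pos: [0.4906, 0.0148, 0.0194]
eef_rot: [0.0, 0.97, -0.242, -0.001]
wrist_force: [-4.0, -4.1, 1.7]
opening: 0.271
```

```bash
python3 av.py
```

```text
15.1167 loc [ 0.4 -0.1] z 0.0194 yaw -27.9 F [-3.99 -4.08  2.47] M [-0.676  0.675  0.16 ] Mz [0.208 0.159 0.113] q6 0.2751570887671122
```

move_arm([
  {"tx": 0, "ty": 0, "tz": 0, "turn": 3},
  {"tx": 0, "ty": 0, "tz": 0, "turn": 5},
  {"tx": 0, "ty": 0, "tz": 0, "turn": 5},
])

```text
time_s: 15.42
eef_pos: [0.4905, 0.0147, 0.0194]
eef_rot: [0.001, 0.959, -0.284, -0.001]
wrist_force: [-5.1, -4.1, 2.0]
opening: 0.27
```

```bash
python3 av.py
```

```text
15.5167 loc [ 0.2 -0.2] z 0.0194 yaw -32.9 F [-5.09 -3.91  2.8 ] M [-0.663  0.812  0.245] Mz [0.241 0.261 0.234] q6 0.3623357450112375
```

Mz climbed 0.06 → 0.10 → 0.16 → 0.245 N m over about 20°, well inside the hand-tight band. I'll stop here, back off and lift clear.

move_arm([
  {"tx": 0, "ty": 0, "tz": 0, "turn": -6},
  {"tx": 0, "ty": 0, "tz": 0, "turn": -12},
  {"tx": 0, "ty": 0, "tz": 0, "turn": -18},
  {"tx": 0, "ty": 0, "tz": 0, "turn": -25},
  {"tx": 0, "ty": 0, "tz": 0, "turn": -25},
])

```text
time_s: 15.98
eef_pos: [0.4919, 0.0154, 0.0197]
eef_rot: [-0.0, 0.998, -0.067, 0.001]
wrist_force: [0.1, 0.2, -0.5]
opening: 0.271
```

```bash
python3 av.py; python3 snap.py s20
```

```text
16.0833 loc [1.5 0.5] z 0.0197 yaw -8.2 F [-0.13 -0.11 -0.37] M [-0.017  0.006  0.003] Mz [ 0.03  -0.031  0.011] q6 -0.06880208757219605
```

View pics/s20.png

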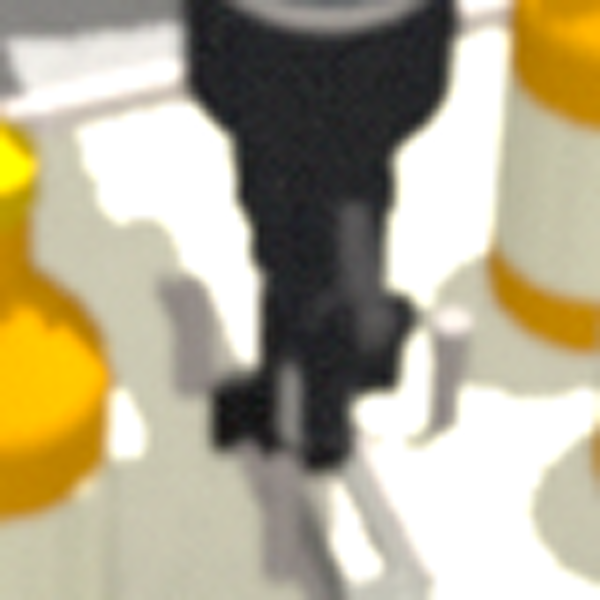

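move_arm([
  {"tx": 0, "ty": 0, "tz": -0.02, "turn": 0},
  {"tx": 0, "ty": 0, "tz": -0.06, "turn": 0},
  {"tx": 0, "ty": 0, "tz": -0.1, "turn": 0},
  {"tx": 0, "ty": 0, "tz": -0.14, "turn": 0},
  {"tx": 0, "ty": 0, "tz": -0.18, "turn": 0},
  {"tx": 0, "ty": 0, "tz": -0.22, "turn": 0},
  {"tx": 0, "ty": 0, "tz": -0.26, "turn": 0},
  {"tx": 0, "ty": 0, "tz": -0.3, "turn": 0},
  {"tx": 0, "ty": 0, "tz": -0.3, "turn": 0},
])

```text
time_s: 16.93
eef_pos: [0.4951, 0.0145, 0.329]
eef_rot: [0.001, 0.997, -0.071, 0.007]
wrist_force: [0.5, 0.4, 0.6]
opening: 0.272
```

```bash
python3 av.py; python3 -c "
from h import *
inc(np.r_[.30,-.40,.32])"
```

```text
17.0333 loc [2.3 0.1] z 0.3217 yaw -8.1 F [ 0.11  0.18 -0.41] M [ 0.006 -0.012 -0.02 ] Mz [-0.051  0.007 -0.015] q6 -0.06994662720199586
shift mm [-131.1  437.9   -0.6] turn None yaw now -8.09 pos [0.4914 0.0151 0.3196] q [-0.21 -0.09  1.65  0.    1.58 -0.07]
```

Moving the arm aside for a clear top view.

move_arm([
  {"tx": -0.13, "ty": 0.44, "tz": 0, "turn": 0},
  {"tx": -0.13, "ty": 0.44, "tz": 0, "turn": 0},
  {"tx": -0.13, "ty": 0.44, "tz": 0, "turn": 0},
  {"tx": -0.13, "ty": 0.44, "tz": 0, "turn": 0},
  {"tx": -0.13, "ty": 0.44, "tz": 0, "turn": 0},
  {"tx": -0.13, "ty": 0.44, "tz": 0, "turn": 0},
  {"tx": -0.13, "ty": 0.44, "tz": 0, "turn": 0},
  {"tx": -0.13, "ty": 0.44, "tz": 0, "turn": 0},
  {"tx": -0.13, "ty": 0.44, "tz": 0, "turn": 0},
  {"tx": -0.13, "ty": 0.44, "tz": 0, "turn": 0},
  {"tx": -0.13, "ty": 0.44, "tz": 0, "turn": 0},
  {"tx": -0.13, "ty": 0.44, "tz": 0, "turn": 0},
  {"tx": -0.13, "ty": 0.44, "tz": 0, "turn": 0},
  {"tx": -0.13, "ty": 0.44, "tz": 0, "turn": 0},
])

```text
time_s: 18.25
eef_pos: [0.3009, -0.4016, 0.3176]
eef_rot: [-0.002, 0.998, -0.071, -0.001]
wrist_force: [0.9, -0.0, 0.0]
opening: 0.27
```

```bash
python3 -c "
from h import *
p,d=viewer.camera('top');cv2.imwrite('pics/topE.png',p[:,:,::-1])
a=cv2.imread('pics/top0.png')[140:320,190:380];b=p[140:320,190:380,::-1]
f=lambda i:cv2.resize(cv2.convertScaleAbs(i,alpha=1.5),(400,379),interpolation=2)
cv2.imwrite('pics/cE.png',np.hstack([f(a),f(b)]))
cv2.imwrite('pics/topEz.png',cv2.resize(cv2.convertScaleAbs(b,alpha=1.5),(633,600),interpolation=2))
# bottle caps yellow
for im in(cv2.imread('pics/top0.png'),p[:,:,::-1]):
    h=cv2.cvtColor(np.ascontiguousarray(im),cv2.COLOR_BGR2HSV);m=cv2.inRange(h,(22,150,110),(32,255,255));n,_,s,c=cv2.connectedComponentsWithStats(m)
    print([c[i].round(1).tolist() for i in range(1,n) if s[i,4]>100])
"; python3 st.py
```

```text
[[207.7, 221.0], [347.7, 229.1], [504.4, 234.4], [202.8, 272.2], [344.1, 283.2], [509.3, 353.6]]
[[207.7, 221.0], [347.6, 229.1], [504.4, 234.5], [202.8, 272.3], [344.0, 283.1], [507.6, 350.0]]
18.3 loc [-170.9 -423.8] [ 0.3014 -0.4012  0.3182] F [ 0.52  0.25 -0.35] M [ 0.041 -0.011  0.026] op 0.2716375313012179
```

View pics/topEz.png

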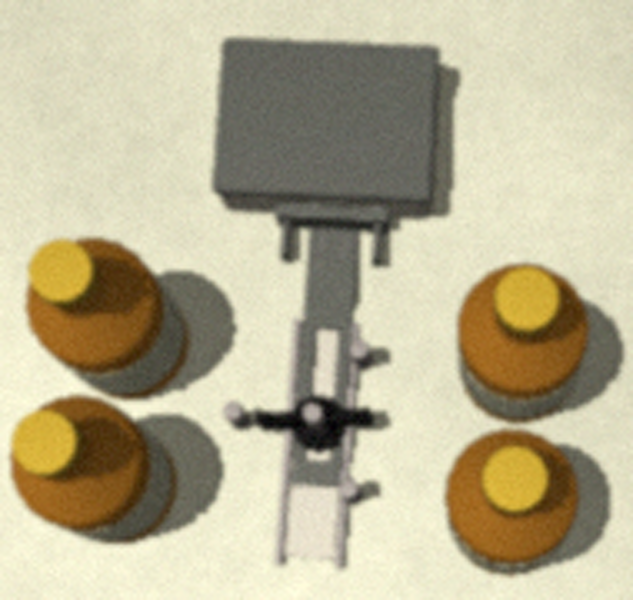

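```bash
python3 -c "
from h import *
zz=lambda x,y:(190+x/3.3333-.35,140+y/3.3333-.35)
a=cv2.imread('pics/top0.png').astype(int).sum(2);b=cv2.imread('pics/topE.png').astype(int).sum(2)
for u in (277,278,303,304,305): print(u,'before',a[215:240,u].tolist(),'after',b[195:225,u].tolist())
for u in (285,288,291,295): print(u,'before',a[194:225,u].tolist(),'after',b[194:225,u].tolist())
for x,y in ((288,261),(381,264)): print((loc(onz('top',*zz(x,y),.05))*1e3).round(1))
for v in (203,204,205,206): print(v,'z22',(loc(onz('top',290,v,.022))*1e3).round(1),'z56',(loc(onz('top',290,v,.056))*1e3).round(1))
"
```

```text
277 before [442, 412, 308, 215, 223, 210, 139, 67, 90, 151, 190, 180, 182, 183, 190, 180, 191, 195, 220, 334, 406, 433, 426, 429, 424] after [208, 209, 169, 131, 109, 150, 198, 213, 201, 181, 125, 94, 106, 125, 140, 149, 146, 161, 154, 153, 151, 165, 166, 246, 392, 434, 441, 444, 451, 450]
278 before [449, 423, 315, 228, 213, 213, 144, 81, 87, 148, 228, 249, 242, 242, 244, 256, 240, 244, 286, 386, 403, 374, 369, 363, 368] after [203, 197, 185, 124, 125, 145, 190, 207, 208, 189, 114, 85, 79, 131, 170, 185, 186, 193, 185, 183, 185, 192, 221, 324, 404, 436, 441, 446, 437, 441]
303 before [440, 445, 430, 334, 241, 197, 187, 150, 105, 116, 114, 145, 164, 177, 174, 163, 177, 176, 179, 167, 232, 375, 445, 448, 437] after [194, 195, 193, 177, 123, 126, 164, 219, 214, 208, 189, 141, 160, 169, 172, 183, 194, 188, 167, 172, 165, 159, 149, 113, 197, 348, 428, 443, 423, 432]
304 before [444, 438, 428, 368, 296, 224, 177, 124, 84, 80, 114, 154, 188, 184, 185, 185, 191, 186, 176, 189, 247, 378, 449, 455, 445] after [207, 206, 195, 185, 138, 113, 150, 198, 211, 203, 211, 135, 132, 122, 125, 138, 161
[... 1147 characters left out ...]
16, 212, 205, 138, 85, 122] after [200, 208, 206, 203, 175, 120, 148, 157, 179, 206, 197, 133, 90, 78, 132, 185, 206, 207, 202, 201, 213, 208, 208, 206, 191, 212, 213, 203, 206, 208, 212]
295 before [204, 203, 207, 204, 176, 124, 127, 160, 154, 153, 241, 378, 420, 441, 446, 448, 432, 419, 409, 437, 426, 420, 420, 397, 302, 211, 212, 197, 148, 86, 113] after [208, 206, 192, 196, 165, 128, 107, 148, 172, 202, 202, 167, 101, 75, 105, 174, 203, 205, 200, 211, 201, 189, 205, 207, 193, 204, 202, 190, 197, 196, 212]
[88.6 23.1]
[ 89.8 -29.4]
203 z22 [125.6   1.2] z56 [117.4  -1.7]
204 z22 [123.6   1.1] z56 [115.5  -1.8]
205 z22 [121.6   1. ] z56 [113.6  -1.9]
206 z22 [119.6   0.8] z56 [111.7  -2.1]
```

The top view shows the plate's back edge at about 113.9 mm. Adding the 8 mm plate puts its front at 121.9 mm, against the tub face at about 121.8 mm. The tub and the four bottle caps are at their starting pixels. Handing in.

```bash
python3 -c "
from bench import workorder
print(workorder.hand_in())"
```

```text
the job is handed in; nothing more can be done
None
```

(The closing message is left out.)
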